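# Hang a clean seal ring on the bent drying rail and refit the keeper

### The arm

A 7-joint arm with a two-finger parallel gripper is mounted at the origin on a cart in front of the work surface, level with it; the furniture and walls round the work are solid. World frame = base frame: x ahead of the robot, y to its left, z up, the work surface at z = 0. Lengths are in m, angles in rad, forces in N, time in s.
With the tool pointing down it reaches from about 0.425 to 0.925 m from the base axis. Payload 6.8 kg.
Tool frame: the origin (TCP) lies between the finger pads; the fingertips stand r.tcp_to_tips ahead of it and the grasp point (between the pads) lies 3 mm ahead of it (r.tcp_to_tips is the distance from the TCP to the fingertips, in m); z points along the fingers, y is the line along which they close (so a half turn about z gives the same grasp; the last joint's range is limited). The gripper opens to 85 mm and grips with 20 to 120 N. Pads are 22 mm wide; open, the fingers measure 114 mm over their backs; the gripper's body (76 mm by 85 mm) begins 54 mm behind the grasp point. The pads swing forward as they close: fully open they stand 13 mm farther back than shut.
Start: joints at [-1.227, 0.477, 0.022, 1.555, -0.011, 1.109, -0.083], TCP at [0.295, 0.607, 0.232] pointing down, gripper open.
Joint ranges: [-2.96, 2.96], [-0.34, 2.1], [-1.41, 1.46], [0.24, 2.44], [-1.37, 4.51], [0.17, 1.92], [-2.96, 2.96]. Speed limits (rad/s): [2.39, 2.39, 3.14, 3.14, 3.14, 3.14, 3.14].

### API

Orientations are given as a rotation vector (axis times angle).
In Python, from bench import r gives the robot as it stands. The module is installed in compiled form; this text tells all that it offers.
- The arm moves only by the tool step_arm, never from a script. Its argument "moves" is a list of rows, each an object of numbers: "rx", "ry", "rz": the turn, a rotation vector about the tool's x, y, z in degrees; "dx", "dy", "dz": the shift along the tool's x, y, z in mm; "gripper": the opening, from -1 (shut) to 1 (fully open). In form: [{"rx": .., "ry": .., "rz": .., "dx": .., "dy": .., "dz": .., "gripper": ..}, ...]. A call has 1 to 20 rows; each row shifts and turns the commanded pose from where the row before left it, along the tool's axes as they then stand; what a row does not reach is not made up. A row lasts 1/8 s, in which the tool goes at most 62.5 mm and 10.7 degrees, less where a joint would pass 70% of its speed; a pose out of reach is approached as far as the arm can. A call is refused whole if a number of a shift passes 62.5 or a number of a turn 10.7, either way. A call with a gripper value outside its range is refused whole. The fingers move at their own pace and stop on an object; "grip_force" is the grip in N (left out, the last holds). Time passes only in rows, so rows that do not move let the fingers close. It gives the time, the measured TCP pose, the force, the opening and the grip force at its end, in the units of the state.
- r.get_obs(): the state, without advancing time (a new reading comes with each control period).
- r.grab_frame(name): name is "scene" or "side" or "wrist"; returns the picture (400x640x3 uint8, blue, green, red); there is no depth.
- r.camera_info(name): a dict with "mtx" (3x3 intrinsics, pixels), "rvec" (rotation vector, rad) and "tvec" (3), from world to camera coordinates, as OpenCV has them. Camera axes: x right, y down, z forward; pixel columns grow to the right and rows downward; lengths in m; the calibration is good to about 2 mm. A picture is of the moment at which its call begins: read the wrist's pose just before it. camera_info takes no time and is no camera call; for the wrist camera it gives the pose at the moment of the call.
- r.hand_in(): hands the job in; it is judged then, once.
The state is a dict: "clock": time; "joints": joint angles; "qvel": joint speeds; "tau": joint torques, N m; "tcp_pos": TCP position; "orientation": TCP orientation; "contact_force": force on the tool from outside, world axes, zero at the start; "moment": the same for the moment, N m; "grip_width": finger opening in m; "gripper_force": force on a finger pad.
Only numpy, scipy, OpenCV 4.12 (cv2) and the standard library are available. Lean on these libraries where they do the work, as an engineer would, in place of code of your own. Each camera call takes 0.05 s, during which the arm holds its last target. There are 200 camera calls.

### The job

Hang the freshly cleaned seal ring, the one with the open bore, on the bent drying rail: first lift the slotted keeper off the rail and set it aside (the stand has a pocket for it), then put the ring over the rail's free tip and slide it round both corners, right up against the stop, without it ever being set down on the bench. Then hang the keeper back over the rod in its groove so that the ring cannot come off; leave the solid blanking disc in the stand and the other things where they lie.

Things in the scene. Friction and masses are not known exactly. Their poses are not given: they have to be found in the camera images.
- rail: Bent rail, fixed: level dark steel rod 8 mm thick on a black post holder. Origin on the worktop under the post, z up; (x, y) in mm in this frame: rod axis at z = 100 runs from the free tip (-70, 204) along -y to a corner at (-70, 132), along +x to a corner at (0, 132), along -y to the stop and the post at (0, 0), where it bends down. Corners are rounded, centre-line radius 20.
- rail_tip (a point): Very tip of the rail's free end, on the rod's axis, at rail frame (-70, 204, 100) mm. Axes as the rail's. The rod is held only at the post, so a ring can go on only here, moving along the rail's -y.
- rail_groove (a point): Middle of the keeper groove, on the rod's axis, at rail frame (0, 83, 100) mm: two round flanges 18 mm in diameter and 4 mm thick on the rod, with 18 mm clear between them. The ring's bore passes over the flanges. Axes as the rail's.
- rail_stop (a point): Centre of the stop's face, at rail frame (0, 36, 100) mm: the stop is a round aluminium shaft collar, 34 mm in diameter, 8 mm thick, fixed on the rod before the post; a ring meets it moving along the rail's -y. 34 mm of plain rod lie between groove and stop. Axes as the rail's.
- ring_center (a point): Centre of the seal ring: steel, open bore, thin black O-ring round the rim; outer diameter 48 mm, bore 30 mm, 12 mm thick, about 70 g. Its x axis is the ring's axis. At the start it stands on edge in one of the stand's two ring pockets, x along the stand's x, centre 44 mm above the worktop. Hanging free on the rod its centre is 11 mm under the rod's axis.
- blank_center (a point): Centre of the blanking disc, which stays in the stand's other ring pocket: same diameter, thickness and O-ring as the seal ring, but solid, without a bore.
- keeper_center (a point): Centre of the keeper, a loose upside-down U of aluminium, 14 mm thick (its x), 44 wide (y), 64 high, about 60 g: two legs 16 wide and 40 long, a 12 mm slot between them open below, an 8 mm bridge, on top a grip tab 24 wide (y), 14 thick (x), 16 high. At the start it hangs astride the rod in the groove, x along the rod, slot roof on the rod, centre 4 mm under the rod's axis.
- keeper_slot (a point): Point of the keeper where the rod's axis passes when it is seated: 4 mm under the slot's roof, 4 mm above the keeper's centre and 36 mm above its leg ends. Axes as the keeper's.
- stand: White plastic stand, fixed, 46 x 244 x 30 mm high, a small screw head at each end, origin under its centre, long side along its y. Three pockets 10 mm deep, open above: at y = +76 and y = 0 mm the ring pockets (16 mm in x by 44 in y), at y = -76 mm an empty one (20 mm in x by 52 in y) that takes the keeper's legs, keeper x along the stand's x. (A shelf overhangs the bench 0.63 m up, from 0.58 m ahead of the robot on.)
- petri_dish: Clear round dish, 60 mm across, 15 mm high, origin under its centre; a bystander, to be left where it is.
- blue_tape: Roll of dark tape, 55 mm across, 19 mm high, origin under its centre; a bystander, to be left where it is.
- slide_box: Small green box, 39 x 86 x 30 mm, origin under its centre; a bystander, to be left where it is.
- db9_connector: Grey connector shell lying flat, 32 x 58 x 14 mm, origin under it; a bystander, to be left where it is.
- caliper: Caliper lying flat, 64 x 164 x 15 mm, origin under it; a bystander, to be left where it is.
- tweezers: Steel tweezers lying flat, 14 x 116 x 9 mm, origin under the middle; a bystander, to be left where it is.

How it is judged:
By the outcome, as a careful person would: the job done as asked, in the order asked, and still so for the second after the job is handed in, with the robot touching nothing.
It also fails if it takes over 72 s, if anything falls off the work surface, if the arm or the gripper's body presses on something with over 40 N, if the wrist force passes 120 N, or if a joint passes its speed limit or range.

## Working session

There is one attempt and no reset: what is moved stays moved. The work goes in short steps, Python scripts to look and compute and a tool call to move; the robot and the scene stay as the last step left them, time stands still between calls to the robot, and variables do not carry over. Pictures are saved under pics/ and viewed, at most 10 in all, crops included, and the job is handed in when it is done.

Besides the shell and the picture viewer there is one more tool, called after "Call:" as name(argument=value, ...) on one line, values as JSON. step_arm: Moves the arm, as the interface text tells. Its arguments: {"type":"object","properties":{"moves":{"type":"array","items":{"type":"object","properties":{"rx":{"type":"number"},"ry":{"type":"number"},"rz":{"type":"number"},"dx":{"type":"number"},"dy":{"type":"number"},"dz":{"type":"number"},"gripper":{"type":"number"}}}},"grip_force":{"type":"number"}},"required":["moves"]}

```bash
mkdir -p pics; cat > h.py <<'E'
import numpy as np, cv2
from scipy.spatial.transform import Rotation as R
from bench import r
def cam(n):
    c=r.camera_info(n); return np.array(c["mtx"],float),R.from_rotvec(np.ravel(c["rvec"])).as_matrix(),np.ravel(c["tvec"])
def proj(n,P,c=None):
    K,Rm,t=c or cam(n); p=(np.atleast_2d(P)@Rm.T+t)@K.T; return p[:,:2]/p[:,2:]
def ray(n,uv,z,c=None):
    K,Rm,t=c or cam(n); C=-Rm.T@t; d=Rm.T@np.linalg.solve(K,[uv[0],uv[1],1]); return C+d*(z-C[2])/d[2]
E
python3 - <<'E'
from h import *
o=r.get_obs(); print(o["clock"],o["tcp_pos"],o["orientation"],o["grip_width"],r.tcp_to_tips)
for n in("scene","side"):
    cv2.imwrite(f"pics/{n}0.png",r.grab_frame(n)); K,Rm,t=cam(n); print(n,-Rm.T@t,Rm.T[:,2],K[0,0])
K,Rm,t=cam("wrist");Rt=R.from_rotvec(o["orientation"]).as_matrix();print(Rt,Rt.T@(-Rm.T@t-o["tcp_pos"]),Rt.T@Rm.T)
E
```

```text
0.0 [0.29445818 0.60669803 0.23131771] [-7.03566068e-01 -3.06152733e+00  2.91460389e-03] 0.0851280032846488 0.022
scene [-0.06434302 -0.35843957  0.81850725] [ 0.60358465  0.36248111 -0.71013591] 488.38134411716146
side [ 0.52752364 -0.67632884  0.63371287] [ 0.00813169  0.78993039 -0.6131426 ] 387.1404619900384
[[-8.99674258e-01  4.36561314e-01 -6.70173914e-04]
 [ 4.36561799e-01  8.99672570e-01 -1.75000594e-03]
 [-1.61047806e-04 -1.86700763e-03 -9.99998244e-01]] [ 6.63214600e-02 -2.38381509e-06 -1.41913684e-01] [[-2.12743745e-03 -9.65322076e-01 -2.61053183e-01]
 [ 9.99997731e-01 -2.08147122e-03 -4.52561063e-04]
 [-1.06507503e-04 -2.61053554e-01  9.65324314e-01]]
```

View pics/scene0.png

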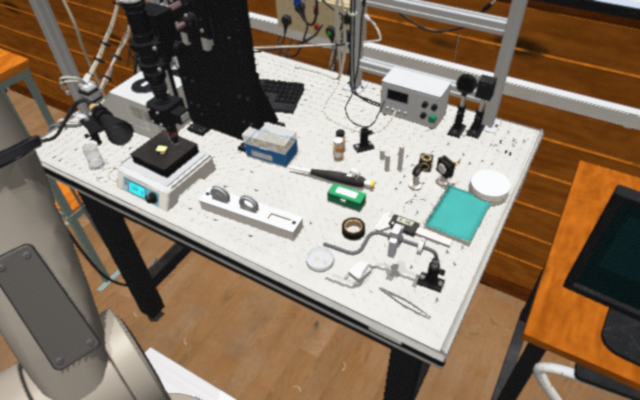

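View pics/side0.png

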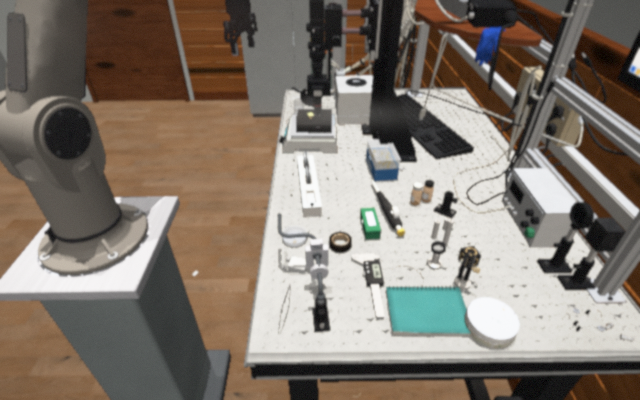

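```bash
python3 - <<'E'
import cv2
a=cv2.imread("pics/scene0.png");cv2.imwrite("pics/c1.png",cv2.resize(a[175:325,190:460],(800,444),interpolation=cv2.INTER_CUBIC))
b=cv2.imread("pics/side0.png");cv2.imwrite("pics/c2.png",cv2.resize(b[140:340,260:400],(420,600),interpolation=cv2.INTER_CUBIC))
E
```

```text
(no output)
```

View pics/c1.png

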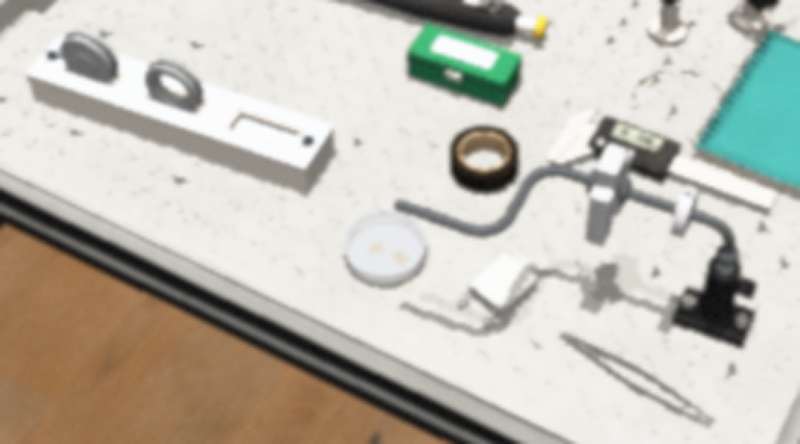

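View pics/c2.png

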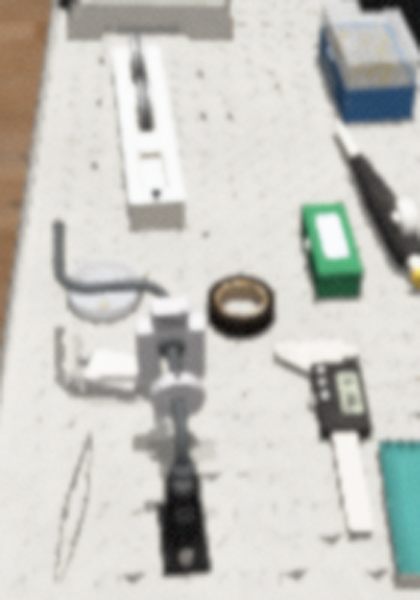

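```bash
cat > fit.py <<'E'
from h import *
from scipy.optimize import least_squares
def S(x,y): return ("scene",x/2.963+190,y/2.963+175)
def D(x,y): return ("side",x/3+260,y/3+140)
C={n:cam(n) for n in("scene","side")}
def fit(ob,x0):
    def f(p):
        o=[]
        c,s=np.cos(p[2]),np.sin(p[2])
        for (n,u,v),q in ob:
            q=np.array(q)/1000; P=[p[0]+c*q[0]-s*q[1],p[1]+s*q[0]+c*q[1],q[2]]
            o+=list(proj(n,P,C[n])[0]-[u,v])
        return np.array(o)
    s=least_squares(f,x0,loss="soft_l1"); print(s.x.round(4),np.degrees(s.x[2]).round(2)); print(f(s.x).reshape(-1,2).round(1).tolist()); return s.x
rail=[(S(398,205),(-70,204,100)),(S(685,208),(0,32,100)),(S(617,155),(0,83,128)),(D(58,222),(-70,204,100)),(D(180,392),(0,32,100)),(D(170,306),(0,83,128)),(D(66,278),(-64.1,137.9,100)),(D(188,480),(0,0,98))]
stand=[(S(176,86),(0,0,44)),(S(88,58),(0,76,44)),(S(265,124),(0,-76,30)),(S(332,134),(23,-122,30)),(S(310,165),(-23,-122,30)),(D(152,172),(0,-76,30)),(D(130,207),(-23,-122,30)),(D(185,200),(23,-122,30))]
fit(rail,[.6,-.2,0]); fit(stand,[.55,.2,0])
E
python3 fit.py
```

```text
[ 0.5333 -0.2389  0.0971] 5.56
[[0.1, -1.3], [1.2, -0.7], [-0.3, -0.6], [-1.0, 0.2], [-0.2, 1.7], [-0.0, -0.5], [0.2, 2.4], [-0.9, -12.9]]
[0.5001 0.1855 0.1193] 6.84
[[-0.3, -0.3], [0.2, 0.2], [0.7, 0.6], [1.4, -4.2], [-0.2, -0.1], [-0.6, -1.1], [-0.4, -0.7], [-0.2, -0.0]]
```

Call:
step_arm(moves=[{"dz": -25},{"dz": -25},{"dx": -20,"dy": -18},{"dx": -35,"dy": -31.5},{"dx": -35,"dy": -31.5},{"dx": -35,"dy": -31.5},{"dx": -35,"dy": -31.5},{"dx": -35,"dy": -31.5},{"dx": -35,"dy": -31.5},{"dx": -35,"dy": -31.5},{"dx": -35,"dy": -31.5},{"dx": -35,"dy": -31.5},{"dx": -15,"dy": -13.5},{"rz": -10.7},{"rz": -10.7},{"rz": -10.7},{"rz": -0.6},{}])

```text
invalid input at $.moves[0]: expected keys rx, ry, rz, dx, dy, dz, gripper
```

```bash
cat >> h.py <<'E'
def shot(fn,crop=None):
    import pickle
    o=r.get_obs(); c=cam("wrist"); im=r.grab_frame("wrist"); pickle.dump(c,open(f"pics/{fn}.pkl","wb")); cv2.imwrite(f"pics/{fn}.png",im); return o
def rel(target,alpha):
    """tool-frame move (mm, deg rz) from the present pose to target with tool y at azimuth alpha, straight down"""
    o=r.get_obs(); Rt=R.from_rotvec(o["orientation"]).as_matrix(); a=np.degrees(np.arctan2(Rt[1,1],Rt[0,1]))
    print("t",o["clock"],"tcp",(o["tcp_pos"]*1000).round(1),"alpha",a.round(2),"move",(Rt.T@(np.array(target)-o["tcp_pos"])*1000).round(1),"rz",round(a-alpha,2),"w",round(o["grip_width"]*1000,1),"F",np.round(o["contact_force"],1))
E
python3 - <<'E'
from h import *
rel([.5,.1855,.2],96.8); shot("w1")
E
```

```text
t 0.1 tcp [294.5 606.8 231.4] alpha 64.12 move [-368.8 -289.2   31.9] rz -32.68 w 85.3 F [-0.4 -0.1 -0.3]
```

View pics/w1.png

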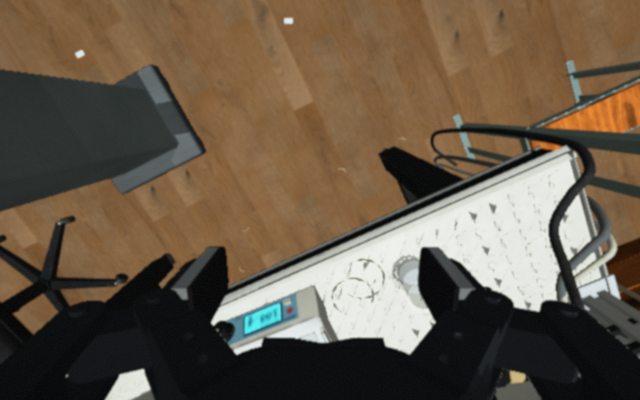

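Call:
step_arm(moves=[{"rx": 0,"ry": 0,"rz": 0,"dx": 0,"dy": 0,"dz": -25,"gripper": 1},{"rx": 0,"ry": 0,"rz": 0,"dx": 0,"dy": 0,"dz": -25,"gripper": 1},{"rx": 0,"ry": 0,"rz": 0,"dx": -20,"dy": -18,"dz": 0,"gripper": 1},{"rx": 0,"ry": 0,"rz": 0,"dx": -35,"dy": -31.5,"dz": 0,"gripper": 1},{"rx": 0,"ry": 0,"rz": 0,"dx": -35,"dy": -31.5,"dz": 0,"gripper": 1},{"rx": 0,"ry": 0,"rz": 0,"dx": -35,"dy": -31.5,"dz": 0,"gripper": 1},{"rx": 0,"ry": 0,"rz": 0,"dx": -35,"dy": -31.5,"dz": 0,"gripper": 1},{"rx": 0,"ry": 0,"rz": 0,"dx": -35,"dy": -31.5,"dz": 0,"gripper": 1},{"rx": 0,"ry": 0,"rz": 0,"dx": -35,"dy": -31.5,"dz": 0,"gripper": 1},{"rx": 0,"ry": 0,"rz": 0,"dx": -35,"dy": -31.5,"dz": 0,"gripper": 1},{"rx": 0,"ry": 0,"rz": 0,"dx": -35,"dy": -31.5,"dz": 0,"gripper": 1},{"rx": 0,"ry": 0,"rz": 0,"dx": -35,"dy": -31.5,"dz": 0,"gripper": 1},{"rx": 0,"ry": 0,"rz": 0,"dx": -15,"dy": -13.5,"dz": 0,"gripper": 1},{"rx": 0,"ry": 0,"rz": -10.7,"dx": 0,"dy": 0,"dz": 0,"gripper": 1},{"rx": 0,"ry": 0,"rz": -10.7,"dx": 0,"dy": 0,"dz": 0,"gripper": 1},{"rx": 0,"ry": 0,"rz": -10.7,"dx": 0,"dy": 0,"dz": 0,"gripper": 1},{"rx": 0,"ry": 0,"rz": -0.6,"dx": 0,"dy": 0,"dz": 0,"gripper": 1},{"rx": 0,"ry": 0,"rz": 0,"dx": 0,"dy": 0,"dz": 0,"gripper": 1}])

```text
clock: 2.4
tcp_pos: [0.472, 0.171, 0.2822]
orientation: [0.181, -3.136, 0.0]
contact_force: [0.9, 0.2, 0.1]
grip_width: 0.0853
gripper_force: 0.0
```

```bash
python3 - <<'E'
from h import *
rel([.5249,-.1563,.24],95.6); shot("w2")
im=cv2.imread("pics/w2.png")
for P in [(0,0,44),(0,76,44),(0,-76,30)]:
    c,s=np.cos(.1193),np.sin(.1193); q=np.array(P)/1000; W=[.5001+c*q[0]-s*q[1],.1855+s*q[0]+c*q[1],q[2]]
    print(proj("wrist",W).round(1),end=" ")
E
```

```text
t 2.4 tcp [472.  171.  282.2] alpha 96.62 move [ -14.9 -331.2   42.2] rz 1.02 w 85.3 F [0.9 0.2 0.1]
[[331.9 193.5]] [[393.6 193.2]] [[272.  191.2]]
```

View pics/w2.png

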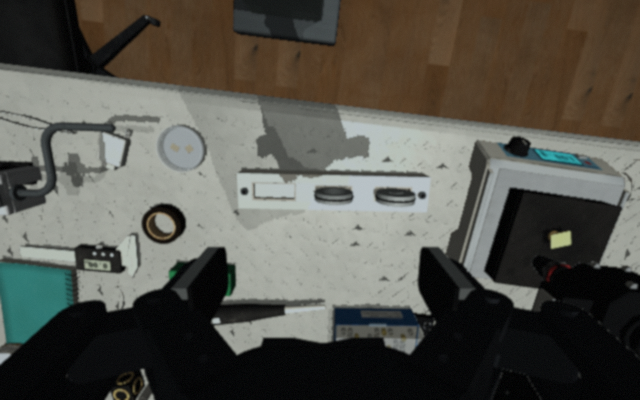

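Call:
step_arm(moves=[{"rx": 0,"ry": 0,"rz": 1,"dx": 0,"dy": -20,"dz": 0,"gripper": 1},{"rx": 0,"ry": 0,"rz": 0,"dx": -3,"dy": -45,"dz": 0,"gripper": 1},{"rx": 0,"ry": 0,"rz": 0,"dx": -3,"dy": -45,"dz": 0,"gripper": 1},{"rx": 0,"ry": 0,"rz": 0,"dx": -3,"dy": -45,"dz": 0,"gripper": 1},{"rx": 0,"ry": 0,"rz": 0,"dx": -3,"dy": -45,"dz": 0,"gripper": 1},{"rx": 0,"ry": 0,"rz": 0,"dx": -3,"dy": -45,"dz": 10,"gripper": 1},{"rx": 0,"ry": 0,"rz": 0,"dx": 0,"dy": -45,"dz": 12,"gripper": 1},{"rx": 0,"ry": 0,"rz": 0,"dx": 0,"dy": -35,"dz": 10,"gripper": 1},{"rx": 0,"ry": 0,"rz": 0,"dx": 0,"dy": -12,"dz": 10,"gripper": 1},{"rx": 0,"ry": 0,"rz": 0,"dx": 0,"dy": 0,"dz": 0,"gripper": 1},{"rx": 0,"ry": 0,"rz": 0,"dx": 0,"dy": 0,"dz": 0,"gripper": 1}])

```text
clock: 3.82
tcp_pos: [0.5217, -0.1611, 0.2405]
orientation: [-0.162, 3.137, 0.001]
contact_force: [0.7, 0.5, -0.4]
grip_width: 0.0854
gripper_force: 0.0
```

```bash
python3 - <<'E'
from h import *
rel([.5249,-.1563,.14],95.6); shot("w3")
a=cv2.imread("pics/w3.png"); cv2.imwrite("pics/w3c.png",cv2.resize(a[60:260,180:440],(780,600),interpolation=cv2.INTER_CUBIC))
c,s=np.cos(.0971),np.sin(.0971)
for P in [(-70,204,100),(0,83,128),(0,32,100),(0,36,100),(0,0,90)]:
    q=np.array(P)/1000; W=[.5333+c*q[0]-s*q[1],-.2389+s*q[0]+c*q[1],q[2]]
    p=proj("wrist",W)[0]; print(P,p.round(1),((p-[180,60])*3).round(0))
E
```

```text
t 3.825 tcp [ 521.7 -161.1  240.5] alpha 95.91 move [ -3.7   4.4 100.5] rz 0.31 w 85.4 F [ 0.7  0.5 -0.4]
(-70, 204, 100) [469.2 113.7] [868. 161.]
(0, 83, 128) [328.  200.4] [444. 421.]
(0, 32, 100) [271.8 192.1] [275. 396.]
(0, 36, 100) [276.1 192.1] [288. 396.]
(0, 0, 90) [239.5 189.4] [179. 388.]
```

View pics/w3c.png

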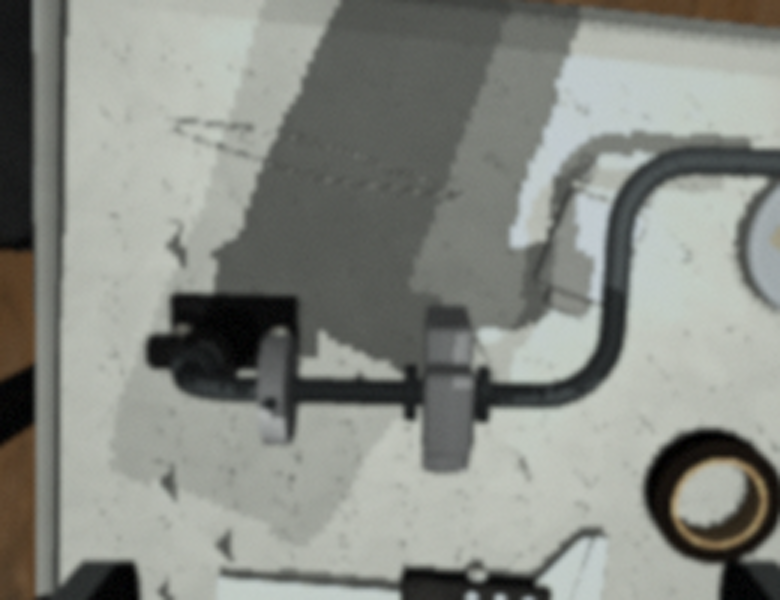

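```bash
python3 - <<'E'
from h import *
import pickle
c=pickle.load(open("pics/w3.pkl","rb"))
for n,p in dict(fl=(410,391.5),fr=(483,393),rodL=(330,389.5),rodR=(530,394),leg2=(620,250),leg1=(740,159),coll=(296,389)).items():
    print(n,(ray("w",(p[0]/3+180,p[1]/3+60),.1,c)*1000).round(1))
print((ray("w",(449/3+180,421/3+60),.128,c)*1000).round(1))
g=cv2.imread("pics/w3.png",0)
print(g[185:197,300].tolist(), g[185:200,350].tolist()); print(g[191,312:346].tolist()); print(g[140,375:400].tolist()); print(g[105:122,430].tolist(), g[105:122,460].tolist())
E
```

```text
fl [ 524.3 -166.4  100. ]
fr [ 522.6 -144.3  100. ]
rodL [ 526.2 -190.7  100. ]
rodR [ 521.4 -130.   100. ]
leg2 [ 475.7 -109.4  100. ]
leg1 [446.8 -79.2 100. ]
coll [ 527. -201.  100.]
[ 524.8 -155.   128. ]
[99, 63, 37, 30, 35, 34, 35, 32, 41, 81, 132, 161] [191, 176, 131, 67, 34, 32, 36, 41, 47, 57, 101, 158, 188, 197, 196]
[34, 34, 33, 33, 35, 34, 32, 35, 43, 64, 86, 98, 101, 102, 102, 101, 103, 105, 106, 105, 104, 105, 105, 101, 93, 78, 51, 36, 34, 39, 39, 35, 33, 34]
[201, 199, 199, 200, 200, 187, 147, 90, 56, 58, 68, 76, 78, 70, 73, 108, 158, 178, 183, 191, 197, 199, 199, 200, 200]
[178, 163, 154, 142, 104, 71, 63, 71, 76, 74, 69, 59, 65, 108, 157, 187, 195] [181, 179, 177, 171, 141, 95, 65, 64, 72, 74, 70, 66, 59, 67, 106, 142, 159]
```

```bash
python3 - <<'E'
from h import *
o=r.get_obs();Rt=R.from_rotvec(o["orientation"]).as_matrix(); print(cam("wrist")[0].round(1).tolist())
for x in (-11,0,11):
  for z in (22,16,9,0): print(x,z,proj("wrist",[o["tcp_pos"]+Rt@np.array([x,s*42.7,z])/1000 for s in(-1,1)]).round(0).tolist())
rel([.524,-.1552,.160],94.9)
E
```

```text
[[318.0, 0.0, 322.8], [0.0, 318.0, 198.9], [0.0, 0.0, 1.0]]
-11 22 [[247.0, 256.0], [399.0, 256.0]]
-11 16 [[244.0, 261.0], [402.0, 260.0]]
-11 9 [[241.0, 267.0], [405.0, 266.0]]
-11 0 [[236.0, 275.0], [409.0, 275.0]]
0 22 [[245.0, 237.0], [400.0, 237.0]]
0 16 [[243.0, 242.0], [403.0, 241.0]]
0 9 [[239.0, 247.0], [406.0, 247.0]]
0 0 [[235.0, 255.0], [411.0, 254.0]]
11 22 [[244.0, 219.0], [401.0, 218.0]]
11 16 [[241.0, 222.0], [404.0, 222.0]]
11 9 [[238.0, 227.0], [408.0, 227.0]]
11 0 [[233.0, 233.0], [412.0, 233.0]]
t 3.875 tcp [ 521.8 -161.   240.6] alpha 95.93 move [-2.7  5.5 80.6] rz 1.03 w 85.5 F [0.  0.5 0.3]
```

Call:
step_arm(moves=[{"rx": 0,"ry": 0,"rz": 1,"dx": -2.7,"dy": 5.5,"dz": 20,"gripper": 0},{"rx": 0,"ry": 0,"rz": 0,"dx": 0,"dy": 0,"dz": 25,"gripper": 0},{"rx": 0,"ry": 0,"rz": 0,"dx": 0,"dy": 0,"dz": 25,"gripper": 0},{"rx": 0,"ry": 0,"rz": 0,"dx": 0,"dy": 0,"dz": 17,"gripper": -0.1},{"rx": 0,"ry": 0,"rz": 0,"dx": 0,"dy": 0,"dz": 11.5,"gripper": -0.2},{"rx": 0,"ry": 0,"rz": 0,"dx": 0,"dy": 0,"dz": 0,"gripper": -0.3},{"rx": 0,"ry": 0,"rz": 0,"dx": 0,"dy": 0,"dz": 0,"gripper": -0.4},{"rx": 0,"ry": 0,"rz": 0,"dx": 0,"dy": 0,"dz": 0,"gripper": -0.4}])

```text
clock: 4.88
tcp_pos: [0.5241, -0.157, 0.1425]
orientation: [-0.132, 3.137, -0.0]
contact_force: [-0.5, -0.4, -0.6]
grip_width: 0.0249
gripper_force: 0.0
```

```bash
python3 - <<'E'
from h import *
rel([.524,-.1552,.136],94.9)
shot("w4"); a=cv2.imread("pics/w4.png"); s=r.grab_frame("side"); cv2.imwrite("pics/s4.png",s)
A=cv2.resize(a[120:320,200:460],(520,400)); B=cv2.resize(s[190:290,270:370],(280,280),interpolation=cv2.INTER_CUBIC)
o=np.zeros((400,800,3),np.uint8); o[:,:520]=A; o[:280,520:]=B; cv2.imwrite("pics/v4.png",o)
E
```

```text
t 4.875 tcp [ 524.1 -157.   142.5] alpha 94.81 move [-0.1  1.8  6.5] rz -0.09 w 24.9 F [-0.5 -0.4 -0.6]
```

View pics/v4.png

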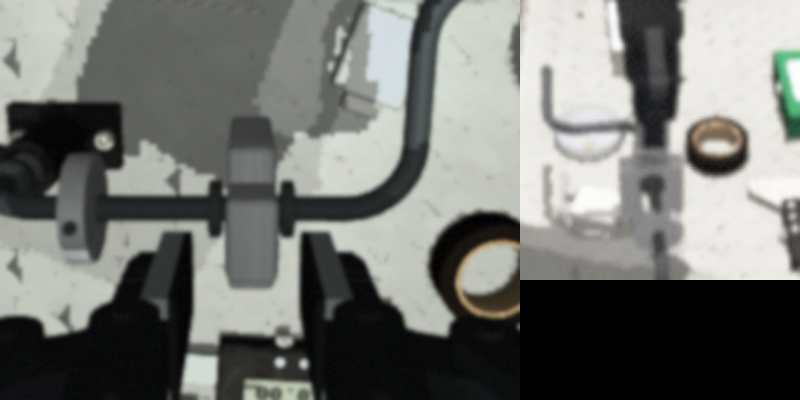

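Call:
step_arm(grip_force=40, moves=[{"rx": 0,"ry": 0,"rz": 0,"dx": 0,"dy": 1.8,"dz": 4,"gripper": -0.4},{"rx": 0,"ry": 0,"rz": 0,"dx": 0,"dy": 0,"dz": 6.5,"gripper": -0.4},{"rx": 0,"ry": 0,"rz": 0,"dx": 0,"dy": 0,"dz": 0,"gripper": -0.4},{"rx": 0,"ry": 0,"rz": 0,"dx": 0,"dy": 0,"dz": 0,"gripper": -0.7},{"rx": 0,"ry": 0,"rz": 0,"dx": 0,"dy": 0,"dz": 0,"gripper": -1},{"rx": 0,"ry": 0,"rz": 0,"dx": 0,"dy": 0,"dz": 0,"gripper": -1},{"rx": 0,"ry": 0,"rz": 0,"dx": 0,"dy": 0,"dz": 0,"gripper": -1}])

```text
clock: 5.85
tcp_pos: [0.5235, -0.1551, 0.1314]
orientation: [-0.132, 3.139, 0.0]
contact_force: [-1.0, -0.1, -0.2]
grip_width: 0.0002
gripper_force: 0.0
```

```bash
python3 - <<'E'
from h import *
rel([.524,-.1552,.136],94.9)
shot("w5")
c=cam("wrist");
E
```

```text
t 5.85 tcp [ 523.5 -155.1  131.4] alpha 94.81 move [-0.5 -0.1 -4.6] rz -0.09 w 0.2 F [-1.  -0.1 -0.2]
```

```bash
python3 - <<'E'
from h import *
a=cv2.imread("pics/w5.png"); s=r.grab_frame("side"); q=r.grab_frame("scene")
f=lambda i,w,h:cv2.resize(i,(w,h),interpolation=cv2.INTER_CUBIC)
o=np.zeros((600,800,3),np.uint8); o[:300,:400]=f(a[140:290,220:420],400,300); o[:,400:]=f(s[180:300,280:360],400,600); o[300:,:400]=f(q[190:265,350:450],400,300)
cv2.imwrite("pics/v5.png",o)
E
```

```text
(no output)
```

View pics/v5.png

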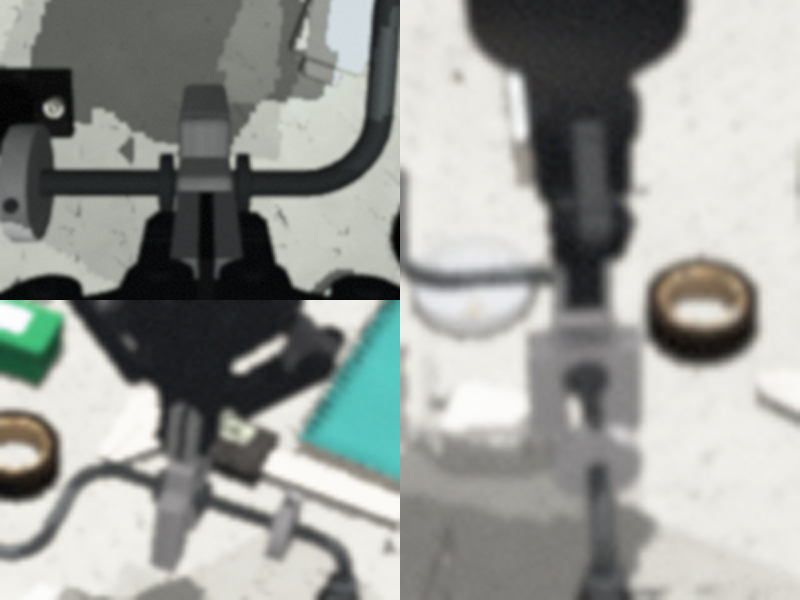

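Call:
step_arm(grip_force=40, moves=[{"rx": 0,"ry": 0,"rz": 0,"dx": 0,"dy": 0,"dz": -3,"gripper": -0.25},{"rx": 0,"ry": 0,"rz": 0,"dx": 0,"dy": 0,"dz": 0,"gripper": -0.25},{"rx": 0,"ry": 0,"rz": 0,"dx": 0,"dy": 0,"dz": 0,"gripper": -0.25},{"rx": 0,"ry": 0,"rz": 0,"dx": -0.7,"dy": 0,"dz": 9,"gripper": -0.25},{"rx": 0,"ry": 0,"rz": 0,"dx": 0,"dy": 0,"dz": 9,"gripper": -0.25},{"rx": 0,"ry": 0,"rz": 0,"dx": 0,"dy": 0,"dz": 0,"gripper": -0.6},{"rx": 0,"ry": 0,"rz": 0,"dx": 0,"dy": 0,"dz": 0,"gripper": -1},{"rx": 0,"ry": 0,"rz": 0,"dx": 0,"dy": 0,"dz": 0,"gripper": -1},{"rx": 0,"ry": 0,"rz": 0,"dx": 0,"dy": 0,"dz": 0,"gripper": -1}])

```text
clock: 7.12
tcp_pos: [0.5242, -0.155, 0.1164]
orientation: [-0.132, 3.139, -0.0]
contact_force: [-0.6, 0.7, -0.3]
grip_width: 0.0128
gripper_force: 42.1
```

```bash
python3 - <<'E'
from h import *
rel([.524,-.1552,.116],94.9)
E
```

```text
t 7.125 tcp [ 524.2 -155.   116.4] alpha 94.81 move [ 0.2 -0.2  0.4] rz -0.09 w 12.8 F [-0.6  0.7 -0.3]
```

Call:
step_arm(moves=[{"rx": 0,"ry": 0,"rz": 0,"dx": 0,"dy": 0,"dz": -10,"gripper": -1},{"rx": 0,"ry": 0,"rz": 0,"dx": 0,"dy": 0,"dz": -20,"gripper": -1},{"rx": 0,"ry": 0,"rz": 0,"dx": 0,"dy": 0,"dz": -25,"gripper": -1},{"rx": 0,"ry": 0,"rz": 0,"dx": 0,"dy": 0,"dz": -20,"gripper": -1},{"rx": 0,"ry": 0,"rz": 0,"dx": 0,"dy": 0,"dz": 0,"gripper": -1}])

```text
clock: 7.75
tcp_pos: [0.5253, -0.1554, 0.1933]
orientation: [-0.132, 3.135, -0.001]
contact_force: [0.8, 0.6, -1.0]
grip_width: 0.0129
gripper_force: 42.1
```

```bash
python3 - <<'E'
from h import *
import pickle
c=pickle.load(open("pics/w2.pkl","rb")); g=cv2.imread("pics/w2.png",0)
for n,p in dict(s1=(244,190.5),s2=(422,194.5),pocket=(274,190.5)).items(): print(n,(ray("w",p,.030,c)*1000).round(1))
print((ray("w",(333,193),.052,c)*1000).round(1))
print(g[178:202,274].tolist());print(g[190,248:302].tolist());print(g[168:216,300].tolist()); print(g[190,234:250].tolist(),g[194,414:434].tolist())
rel([.509,.110,.176],96.8)
E
```

```text
s1 [512.3  74.4  30. ]
s2 [491.8 300.8  30. ]
pocket [507.9 112.4  30. ]
[497.3 186.2  52. ]
[190, 189, 189, 180, 163, 162, 179, 188, 190, 189, 189, 190, 189, 190, 190, 189, 190, 190, 175, 138, 119, 138, 167, 183]
[142, 177, 186, 180, 162, 130, 123, 158, 183, 189, 190, 189, 190, 189, 190, 190, 189, 189, 190, 190, 190, 190, 190, 189, 191, 189, 189, 190, 191, 190, 190, 190, 190, 190, 190, 190, 191, 189, 190, 190, 189, 190, 191, 191, 191, 187, 179, 177, 184, 189, 191, 191, 191, 190]
[80, 78, 71, 61, 58, 69, 106, 154, 179, 189, 190, 189, 190, 190, 189, 190, 188, 190, 189, 191, 190, 190, 191, 191, 190, 190, 191, 190, 189, 189, 189, 190, 191, 190, 189, 188, 189, 190, 189, 189, 184, 175, 165, 159, 161, 168, 175, 178]
[147, 149, 154, 168, 180, 174, 134, 84, 50, 38, 37, 42, 54, 91, 142, 177] [86, 135, 163, 149, 103, 66, 56, 50, 41, 41, 59, 102, 151, 179, 184, 180, 175, 176, 175, 175]
t 7.75 tcp [ 525.3 -155.4  193.3] alpha 94.81 move [ -5.9 265.8  17.1] rz -1.99 w 12.9 F [ 0.8  0.6 -1. ]
```

Call:
step_arm(moves=[{"rx": 0,"ry": 0,"rz": 0,"dx": 0,"dy": 20,"dz": 0,"gripper": -1},{"rx": 0,"ry": 0,"rz": 0,"dx": -1,"dy": 45,"dz": 0,"gripper": -1},{"rx": 0,"ry": 0,"rz": 0,"dx": -1,"dy": 45,"dz": 0,"gripper": -1},{"rx": 0,"ry": 0,"rz": 0,"dx": -1,"dy": 45,"dz": 0,"gripper": -1},{"rx": 0,"ry": 0,"rz": 0,"dx": -1,"dy": 45,"dz": 0,"gripper": -1},{"rx": 0,"ry": 0,"rz": 0,"dx": -1,"dy": 45,"dz": 0,"gripper": -1},{"rx": 0,"ry": 0,"rz": 0,"dx": -0.8,"dy": 23,"dz": 0,"gripper": -1},{"rx": 0,"ry": 0,"rz": 10.5,"dx": 0,"dy": 0,"dz": 0,"gripper": -1},{"rx": 0,"ry": 0,"rz": 10.5,"dx": 0,"dy": 0,"dz": 0,"gripper": -1},{"rx": 0,"ry": 0,"rz": 10.5,"dx": 0,"dy": 0,"dz": 0,"gripper": -1},{"rx": 0,"ry": 0,"rz": 10.5,"dx": 0,"dy": 0,"dz": 0,"gripper": -1},{"rx": 0,"ry": 0,"rz": 10.5,"dx": 0,"dy": 0,"dz": 0,"gripper": -1},{"rx": 0,"ry": 0,"rz": 10.5,"dx": 0,"dy": 0,"dz": 0,"gripper": -1},{"rx": 0,"ry": 0,"rz": 10.5,"dx": 0,"dy": 0,"dz": 0,"gripper": -1},{"rx": 0,"ry": 0,"rz": 10.5,"dx": 0,"dy": 0,"dz": 0,"gripper": -1},{"rx": 0,"ry": 0,"rz": 5.4,"dx": 0,"dy": 0,"dz": 0,"gripper": -1},{"rx": 0,"ry": 0,"rz": 0,"dx": 0,"dy": 0,"dz": 0,"gripper": -1},{"rx": 0,"ry": 0,"rz": 0,"dx": 0,"dy": 0,"dz": 0,"gripper": -1}])

```text
clock: 10.0
tcp_pos: [0.5072, 0.1125, 0.1909]
orientation: [-2.112, -2.326, 0.001]
contact_force: [-0.9, 0.0, -0.9]
grip_width: 0.0127
gripper_force: 42.1
```

```bash
python3 - <<'E'
from h import *
rel([.5086,.1121,.073],5.4)
E
```

```text
t 10.0 tcp [507.2 112.5 190.9] alpha 5.52 move [ -0.5   1.5 117.9] rz 0.12 w 12.7 F [-0.9  0.  -0.9]
```

Call:
step_arm(moves=[{"rx": 0,"ry": 0,"rz": 0,"dx": -0.5,"dy": 1.5,"dz": 20,"gripper": -1},{"rx": 0,"ry": 0,"rz": 0,"dx": 0,"dy": 0,"dz": 30,"gripper": -1},{"rx": 0,"ry": 0,"rz": 0,"dx": 0,"dy": 0,"dz": 30,"gripper": -1},{"rx": 0,"ry": 0,"rz": 0,"dx": 0,"dy": 0,"dz": 20,"gripper": -1},{"rx": 0,"ry": 0,"rz": 0,"dx": 0,"dy": 0,"dz": 6,"gripper": -1},{"rx": 0,"ry": 0,"rz": 0,"dx": 0,"dy": 0,"dz": 5,"gripper": -1},{"rx": 0,"ry": 0,"rz": 0,"dx": 0,"dy": 0,"dz": 0,"gripper": -1}])

```text
clock: 10.88
tcp_pos: [0.5092, 0.1122, 0.0807]
orientation: [2.114, 2.324, 0.001]
contact_force: [-0.0, -0.0, -0.9]
grip_width: 0.013
gripper_force: 42.1
```

```bash
python3 - <<'E'
from h import *
rel([.5086,.1121,.073],5.4)
E
```

```text
t 10.875 tcp [509.2 112.2  80.7] alpha 5.43 move [-0.1 -0.7  7.7] rz 0.03 w 13.0 F [-0.  -0.  -0.9]
```

Call:
step_arm(moves=[{"rx": 0,"ry": 0,"rz": 0,"dx": 0,"dy": -0.5,"dz": 3,"gripper": -1},{"rx": 0,"ry": 0,"rz": 0,"dx": 0,"dy": 0,"dz": 3,"gripper": -1},{"rx": 0,"ry": 0,"rz": 0,"dx": 0,"dy": 0,"dz": 1,"gripper": -1},{"rx": 0,"ry": 0,"rz": 0,"dx": 0,"dy": 0,"dz": 0,"gripper": -1}])

```text
clock: 11.38
tcp_pos: [0.5085, 0.1121, 0.0733]
orientation: [-2.114, -2.324, 0.0]
contact_force: [1.2, -0.0, -1.0]
grip_width: 0.0129
gripper_force: 42.1
```

```bash
python3 - <<'E'
from h import *
rel([.5086,.1121,.073],5.4)
E
```

```text
t 11.375 tcp [508.5 112.1  73.3] alpha 5.42 move [-0.   0.1  0.3] rz 0.02 w 12.9 F [ 1.2 -0.  -1. ]
```

Call:
step_arm(moves=[{"rx": 0,"ry": 0,"rz": 0,"dx": 0,"dy": 0,"dz": 0.7,"gripper": -0.8},{"rx": 0,"ry": 0,"rz": 0,"dx": 0,"dy": 0,"dz": 0,"gripper": -0.4},{"rx": 0,"ry": 0,"rz": 0,"dx": 0,"dy": 0,"dz": 0,"gripper": 0},{"rx": 0,"ry": 0,"rz": 0,"dx": 0,"dy": 0,"dz": 0,"gripper": 0},{"rx": 0,"ry": 0,"rz": 0,"dx": 0,"dy": 0,"dz": -20,"gripper": 0.35},{"rx": 0,"ry": 0,"rz": 0,"dx": 0,"dy": 0,"dz": -35,"gripper": 0.35},{"rx": 0,"ry": 0,"rz": 0,"dx": 0,"dy": 0,"dz": -25,"gripper": 0.35},{"rx": 0,"ry": 0,"rz": -10,"dx": 0,"dy": 0,"dz": 0,"gripper": 0.35},{"rx": 0,"ry": 0,"rz": -10,"dx": 0,"dy": 0,"dz": 0,"gripper": 0.35},{"rx": 0,"ry": 0,"rz": -10,"dx": 0,"dy": 0,"dz": 0,"gripper": 0.35},{"rx": 0,"ry": 0,"rz": -10,"dx": 0,"dy": 0,"dz": 0,"gripper": 0.35},{"rx": 0,"ry": 0,"rz": -10,"dx": 0,"dy": 0,"dz": 0,"gripper": 0.35},{"rx": 0,"ry": 0,"rz": -10,"dx": 0,"dy": 0,"dz": 0,"gripper": 0.35},{"rx": 0,"ry": 0,"rz": -10,"dx": 0,"dy": 0,"dz": 0,"gripper": 0.35},{"rx": 0,"ry": 0,"rz": -10,"dx": 0,"dy": 0,"dz": 0,"gripper": 0.35},{"rx": 0,"ry": 0,"rz": -10,"dx": 0,"dy": 0,"dz": 0,"gripper": 0.35},{"rx": 0,"ry": 0,"rz": 0,"dx": 0,"dy": 35,"dz": 0,"gripper": 0.35},{"rx": 0,"ry": 0,"rz": 0,"dx": 0,"dy": 40,"dz": 0,"gripper": 0.35},{"rx": 0,"ry": 0,"rz": 0,"dx": 0,"dy": 0,"dz": 0,"gripper": 0.35}])

```text
clock: 13.75
tcp_pos: [0.5008, 0.1905, 0.1526]
orientation: [-0.157, 3.138, 0.002]
contact_force: [0.7, -0.4, -0.2]
grip_width: 0.0578
gripper_force: 0.0
```

```bash
python3 - <<'E'
from h import *
rel([.502,.1876,.042],95.4); shot("w6")
a=cv2.imread("pics/w6.png"); cv2.imwrite("pics/v6.png",cv2.resize(a[100:300,190:456],(798,600),interpolation=cv2.INTER_CUBIC))
c,s=np.cos(.094),np.sin(.094)
for P in [(0,0,44),(0,0,68),(0,0,30),(0,-76,84)]:
    q=np.array(P)/1000; W=[.502+c*q[0]-s*q[1],.1876+s*q[0]+c*q[1],q[2]]; p=proj("wrist",W)[0]; print(P,((p-[190,100])*3).round(0))
E
```

```text
t 13.75 tcp [500.8 190.5 152.6] alpha 95.73 move [ -0.9  -3.2 110.6] rz 0.33 w 57.8 F [ 0.7 -0.4 -0.2]
(0, 0, 44) [396. 295.]
(0, 0, 68) [396. 320.]
(0, 0, 30) [396. 282.]
(0, -76, 84) [ 67. 339.]
```

View pics/v6.png

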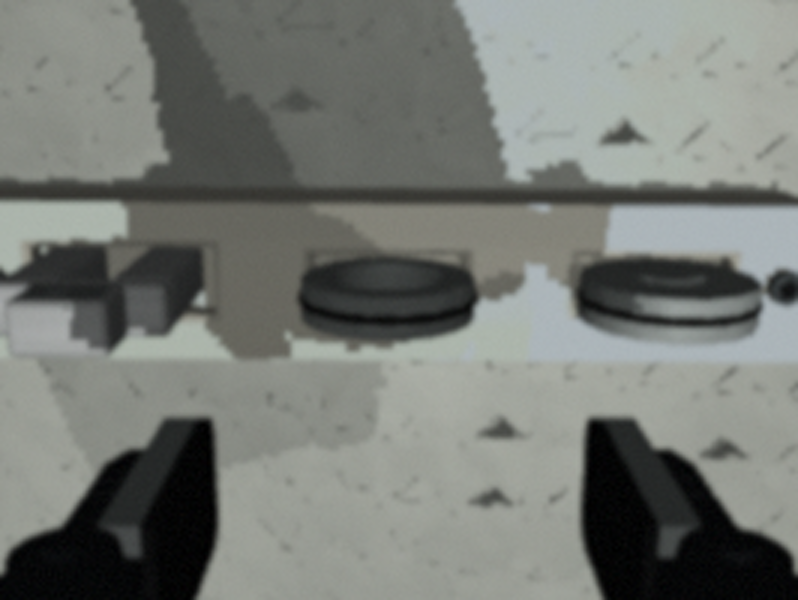

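Call:
step_arm(grip_force=40, moves=[{"rx": 0,"ry": 0,"rz": 0.3,"dx": -1.8,"dy": -4.9,"dz": 10,"gripper": 0.35},{"rx": 0,"ry": 0,"rz": 0,"dx": 0,"dy": 0,"dz": 30,"gripper": 0.35},{"rx": 0,"ry": 0,"rz": 0,"dx": 0,"dy": 0,"dz": 30,"gripper": 0.35},{"rx": 0,"ry": 0,"rz": 0,"dx": 0,"dy": 0,"dz": 25,"gripper": 0.35},{"rx": 0,"ry": 0,"rz": 0,"dx": 0,"dy": 0,"dz": 15,"gripper": 0.35},{"rx": 0,"ry": 0,"rz": 0,"dx": 0,"dy": 0,"dz": 8.5,"gripper": 0.35},{"rx": 0,"ry": 0,"rz": 0,"dx": 0,"dy": 0,"dz": 0,"gripper": 0.35}])

```text
clock: 14.68
tcp_pos: [0.5041, 0.1813, 0.0339]
orientation: [-0.139, 3.138, -0.0]
contact_force: [0.8, 0.3, 2.3]
grip_width: 0.0575
gripper_force: 0.7
```

```bash
python3 - <<'E'
from h import *
rel([.503,.186,.030],95.4)
E
```

```text
t 14.675 tcp [504.1 181.3  33.9] alpha 95.06 move [0.7 4.7 3.9] rz -0.34 w 57.5 F [0.8 0.3 2.3]
```

Call:
step_arm(moves=[{"rx": 0,"ry": 0,"rz": -0.3,"dx": 0.7,"dy": 4.5,"dz": 0,"gripper": 0.35},{"rx": 0,"ry": 0,"rz": 0,"dx": 0,"dy": 0,"dz": 0,"gripper": 0.35}])

```text
clock: 14.92
tcp_pos: [0.5023, 0.1862, 0.0341]
orientation: [0.148, -3.138, 0.001]
contact_force: [0.1, 0.6, 0.0]
grip_width: 0.0577
gripper_force: 0.0
```

```bash
python3 - <<'E'
from h import *
rel([.503,.186,.030],95.4)
E
```

```text
t 14.925 tcp [502.3 186.2  34.1] alpha 95.41 move [-0.7 -0.3  4.1] rz 0.01 w 57.7 F [0.1 0.6 0. ]
```

Call:
step_arm(grip_force=60, moves=[{"rx": 0,"ry": 0,"rz": 0,"dx": -0.5,"dy": 0,"dz": 2.5,"gripper": 0.35},{"rx": 0,"ry": 0,"rz": 0,"dx": 0,"dy": 0,"dz": 0,"gripper": 0.2},{"rx": 0,"ry": 0,"rz": 0,"dx": 0,"dy": 0,"dz": 0,"gripper": 0.1},{"rx": 0,"ry": 0,"rz": 0,"dx": 0,"dy": 0,"dz": 0,"gripper": -0.2},{"rx": 0,"ry": 0,"rz": 0,"dx": 0,"dy": 0,"dz": 0,"gripper": -0.2},{"rx": 0,"ry": 0,"rz": 0,"dx": 0,"dy": 0,"dz": 0,"gripper": -0.2}])

```text
clock: 15.68
tcp_pos: [0.5031, 0.1864, 0.0317]
orientation: [0.148, -3.138, 0.0]
contact_force: [-0.6, -1.0, 2.9]
grip_width: 0.0453
gripper_force: 60.8
```

```bash
python3 - <<'E'
from h import *
rel([.503,.186,.030],95.4)
E
```

```text
t 15.675 tcp [503.1 186.4  31.7] alpha 95.41 move [ 0.1 -0.4  1.7] rz 0.01 w 45.3 F [-0.6 -1.   2.9]
```

Call:
step_arm(moves=[{"rx": 0,"ry": 0,"rz": 0,"dx": 0,"dy": 0,"dz": 0,"gripper": 0.25},{"rx": 0,"ry": 0,"rz": 0,"dx": 0,"dy": 0,"dz": -3,"gripper": 0.25},{"rx": 0,"ry": 0,"rz": 0,"dx": 0,"dy": 0,"dz": 0,"gripper": 0.1},{"rx": 0,"ry": 0,"rz": 0,"dx": 0,"dy": 0,"dz": 0,"gripper": -0.2},{"rx": 0,"ry": 0,"rz": 0,"dx": 0,"dy": 0,"dz": 0,"gripper": -0.2},{"rx": 0,"ry": 0,"rz": 0,"dx": 0,"dy": 0,"dz": 0,"gripper": -0.2}])

```text
clock: 16.42
tcp_pos: [0.5033, 0.1866, 0.035]
orientation: [-0.148, 3.138, 0.0]
contact_force: [-0.4, -0.1, 5.5]
grip_width: 0.0452
gripper_force: 60.4
```

```bash
python3 - <<'E'
from h import *
rel([.503,.186,.030],95.4)
E
```

```text
t 16.425 tcp [503.3 186.6  35. ] alpha 95.41 move [ 0.4 -0.6  5. ] rz 0.01 w 45.2 F [-0.4 -0.1  5.5]
```

Call:
step_arm(moves=[{"rx": 0,"ry": 0,"rz": 0,"dx": 0,"dy": 0,"dz": 0,"gripper": 0.25},{"rx": 0,"ry": 0,"rz": 0,"dx": 0,"dy": 0,"dz": 3.5,"gripper": 0.25},{"rx": 0,"ry": 0,"rz": 0,"dx": 0,"dy": 0,"dz": 0,"gripper": 0.1},{"rx": 0,"ry": 0,"rz": 0,"dx": 0,"dy": 0,"dz": 0,"gripper": -0.2},{"rx": 0,"ry": 0,"rz": 0,"dx": 0,"dy": 0,"dz": 0,"gripper": -0.2},{"rx": 0,"ry": 0,"rz": 0,"dx": 0,"dy": 0,"dz": 0,"gripper": -0.2},{"rx": 0,"ry": 0,"rz": 0,"dx": 0,"dy": 0,"dz": -5,"gripper": -0.2},{"rx": 0,"ry": 0,"rz": 0,"dx": 0,"dy": 0,"dz": -10,"gripper": -0.2},{"rx": 0,"ry": 0,"rz": 0,"dx": 0,"dy": 0,"dz": 0,"gripper": -0.2}])

```text
clock: 17.55
tcp_pos: [0.5039, 0.1869, 0.0472]
orientation: [-0.148, 3.136, 0.001]
contact_force: [0.6, 0.1, -0.5]
grip_width: 0.0451
gripper_force: 61.2
```

```bash
python3 - <<'E'
from h import *
rel([.503,.186,.030],95.4)
E
```

```text
t 17.55 tcp [503.9 186.9  47.2] alpha 95.41 move [ 1.  -0.8 17.2] rz 0.01 w 45.1 F [ 0.6  0.1 -0.5]
```

```bash
python3 - <<'E'
from h import *
shot("r0")
E
```

Call:
step_arm(moves=[{"rx": 0,"ry": 0,"rz": 0,"dx": 0,"dy": 0,"dz": -20,"gripper": -0.2},{"rx": 0,"ry": 0,"rz": 0,"dx": 0,"dy": 0,"dz": -30,"gripper": -0.2},{"rx": 0,"ry": 0,"rz": 0,"dx": 0,"dy": 0,"dz": -25,"gripper": -0.2},{"rx": 0,"ry": 0,"rz": 10,"dx": 0,"dy": 0,"dz": 0,"gripper": -0.2},{"rx": 0,"ry": 0,"rz": 10,"dx": 0,"dy": 0,"dz": 0,"gripper": -0.2},{"rx": 0,"ry": 0,"rz": 10,"dx": 0,"dy": 0,"dz": 0,"gripper": -0.2},{"rx": 0,"ry": 0,"rz": 10,"dx": 0,"dy": 0,"dz": 0,"gripper": -0.2},{"rx": 0,"ry": 0,"rz": 10,"dx": 0,"dy": 0,"dz": 0,"gripper": -0.2},{"rx": 0,"ry": 0,"rz": 10,"dx": 0,"dy": 0,"dz": 0,"gripper": -0.2},{"rx": 0,"ry": 0,"rz": 10,"dx": 0,"dy": 0,"dz": 0,"gripper": -0.2},{"rx": 0,"ry": 0,"rz": 10,"dx": 0,"dy": 0,"dz": 0,"gripper": -0.2},{"rx": 0,"ry": 0,"rz": 10.4,"dx": 0,"dy": 0,"dz": 0,"gripper": -0.2},{"rx": 0,"ry": 0,"rz": 0,"dx": 0,"dy": 0,"dz": 0,"gripper": -0.2}])

```text
clock: 19.23
tcp_pos: [0.5028, 0.1866, 0.1209]
orientation: [2.12, 2.318, -0.001]
contact_force: [-0.2, -0.2, -0.9]
grip_width: 0.0451
gripper_force: 61.3
```

```bash
python3 - <<'E'
from h import *
shot("r1"); a=cv2.imread("pics/r0.png",0);b=cv2.imread("pics/r1.png",0)
o=r.get_obs();Rt=R.from_rotvec(o["orientation"]).as_matrix()
P=[o["tcp_pos"]+Rt@np.array(q)/1000 for q in[(0,0,-12.5),(0,0,-36.5),(0,24,-12.5),(0,-24,-12.5),(6,0,2.5),(6,0,-27.5)]]
print(proj("wrist",P).round(0).tolist())
y0,y1,x0,x1=240,285,280,366
print(cv2.matchTemplate(b,a[y0:y1,x0:x1],cv2.TM_CCOEFF_NORMED)[y0,x0]); res=cv2.matchTemplate(b,a[y0:y1,x0:x1],cv2.TM_CCOEFF_NORMED); print(cv2.minMaxLoc(res))
rel([.4419,-.0201,.1225],5.0)
E
```

```text
[[324.0, 266.0], [324.0, 296.0], [378.0, 266.0], [270.0, 266.0], [324.0, 240.0], [324.0, 270.0]]
0.75095487
(-0.5566890835762024, 0.7593470811843872, (279, 99), (279, 240))
t 19.275 tcp [502.8 186.7 121. ] alpha 5.25 move [-200.3  -79.6   -1.5] rz 0.25 w 45.5 F [ 0.3 -0.2 -0.6]
```

Call:
step_arm(moves=[{"rx": 0,"ry": 0,"rz": 0.2,"dx": -15,"dy": -6,"dz": 0,"gripper": -0.2},{"rx": 0,"ry": 0,"rz": 0,"dx": -35,"dy": -14,"dz": 0,"gripper": -0.2},{"rx": 0,"ry": 0,"rz": 0,"dx": -40,"dy": -16,"dz": 0,"gripper": -0.2},{"rx": 0,"ry": 0,"rz": 0,"dx": -40,"dy": -16,"dz": 0,"gripper": -0.2},{"rx": 0,"ry": 0,"rz": 0,"dx": -40,"dy": -16,"dz": 0,"gripper": -0.2},{"rx": 0,"ry": 0,"rz": 0,"dx": -30,"dy": -11.5,"dz": 0,"gripper": -0.2},{"rx": 0,"ry": 0,"rz": 0,"dx": 0,"dy": 0,"dz": 18,"gripper": -0.2},{"rx": 0,"ry": 0,"rz": 0,"dx": 0,"dy": 0,"dz": 15,"gripper": -0.2},{"rx": 0,"ry": 0,"rz": 0,"dx": 0,"dy": 0,"dz": 0,"gripper": -0.2},{"rx": 0,"ry": 0,"rz": 0,"dx": 0,"dy": 0,"dz": 0,"gripper": -0.2}])

```text
clock: 20.52
tcp_pos: [0.4407, -0.0194, 0.0882]
orientation: [2.125, 2.314, -0.0]
contact_force: [0.6, -0.7, -1.3]
grip_width: 0.0452
gripper_force: 61.4
```

```bash
python3 - <<'E'
from h import *
rel([.4419,-.0201,.0875],5.0); shot("r2"); r2=cv2.imread("pics/r2.png",0)
for n in("scene","side"): cv2.imwrite(f"pics/{n}2.png",r.grab_frame(n))
o=r.get_obs();Rt=R.from_rotvec(o["orientation"]).as_matrix()
W=[[.4437,-.041,.1]]+[o["tcp_pos"]+Rt@np.array(q)/1000 for q in[(0,0,-12.5),(0,0,-36.5)]]
for n in("scene","side","wrist"): print(n,proj(n,W).round(1).tolist())
print(r2[225:320:2,324].tolist())
# darkness of rod: tip check in the initial side and scene pictures
for n in("scene","side"):
    g=cv2.imread(f"pics/{n}0.png",0); p=proj(n,[[.4437,-.041,.1]])[0].round().astype(int); print(n,p); print(g[p[1]-8:p[1]+9:2,p[0]-10:p[0]+11:2])
E
```

```text
t 20.525 tcp [440.7 -19.4  88.2] alpha 4.86 move [-0.8  1.1  0.7] rz -0.14 w 45.2 F [ 0.6 -0.7 -1.3]
scene [[323.6, 242.6], [313.1, 239.0], [312.6, 230.8]]
side [[278.3, 213.7], [277.8, 206.9], [277.0, 198.2]]
wrist [[325.8, 307.7], [324.0, 266.0], [324.3, 295.8]]
[109, 112, 109, 107, 107, 103, 65, 52, 63, 92, 100, 99, 95, 94, 92, 92, 94, 91, 89, 95, 107, 108, 108, 107, 87, 53, 51, 54, 56, 65, 91, 90, 91, 91, 88, 49, 13, 19, 67, 90, 86, 89, 80, 42, 36, 40, 41, 44]
scene [324 243]
[[236 237 237 237 230 234 236 236 236 238 238]
 [236 235 236 236 228 232 234 235 236 233 238]
 [236 235 235 237 236 228 230 233 235 234 238]
 [237 231 234 237 236 227 228 236 238 237 234]
 [238 233 237 238 219 143 146 186 221 232 232]
 [236 231 230 236 216 128 108 115 127 150 167]
 [227 225 218 220 222 217 196 159 132 110 116]
 [222 225 227 227 227 224 218 220 224 206 159]
 [226 230 232 231 231 229 221 219 223 236 234]]
side [278 214]
[[163 207 233 230 230 228 227 224 228 228 225]
 [170 213 233 231 229 227 225 216 228 229 226]
 [178 224 232 229 230 230 229 226 229 230 230]
 [183 225 233 231 229 214 217 230 233 231 228]
 [190 226 233 231 221 153 150 221 232 230 225]
 [204 232 231 229 218 135 125 209 228 227 229]
 [208 233 233 232 223 142 127 215 229 228 228]
 [218 233 232 232 220 139 130 217 229 230 229]
 [222 232 231 230 222 143 132 216 229 229 229]]
```

Call:
step_arm(moves=[{"rx": 0,"ry": 0,"rz": 0,"dx": -0.8,"dy": 1.1,"dz": 0.7,"gripper": -0.2},{"rx": 0,"ry": 0,"rz": 0,"dx": -12,"dy": 0,"dz": 0,"gripper": -0.2},{"rx": 0,"ry": 0,"rz": 0,"dx": -12,"dy": 0,"dz": 0,"gripper": -0.2},{"rx": 0,"ry": 0,"rz": 0,"dx": -12,"dy": 0,"dz": 0,"gripper": -0.2},{"rx": 0,"ry": 0,"rz": 0,"dx": -4,"dy": 0,"dz": 0,"gripper": -0.2},{"rx": 0,"ry": 0,"rz": 0,"dx": 0,"dy": 0,"dz": 0,"gripper": -0.2}])

```text
clock: 21.42
tcp_pos: [0.4451, -0.0604, 0.0874]
orientation: [-2.127, -2.312, 0.0]
contact_force: [-0.0, -0.8, -0.0]
grip_width: 0.0454
gripper_force: 61.4
```

```bash
cat > w.py <<'E'
from h import *
import sys
O=np.array([531.2,-238.1])/1000; a=np.radians(5.0)
x,y,al=map(float,sys.argv[1:4])
c,s=np.cos(a),np.sin(a); T=O+np.array([c*x-s*y,s*x+c*y])/1000
rel([T[0],T[1],.0875],al)
E
python3 w.py -70 152 5
```

```text
t 21.425 tcp [445.1 -60.4  87.4] alpha 4.76 move [-32.5   0.4  -0.1] rz -0.24 w 45.4 F [-0.  -0.8 -0. ]
```

Call:
step_arm(moves=[{"rx": 0,"ry": 0,"rz": -0.2,"dx": -12,"dy": 0.4,"dz": 0,"gripper": -0.2},{"rx": 0,"ry": 0,"rz": 0,"dx": -12,"dy": 0,"dz": 0,"gripper": -0.2},{"rx": 0,"ry": 0,"rz": 0,"dx": -8.5,"dy": 0,"dz": 0,"gripper": -0.2},{"rx": 0,"ry": 0,"rz": -10,"dx": -3.5,"dy": 0.3,"dz": 0,"gripper": -0.2},{"rx": 0,"ry": 0,"rz": -10,"dx": -3.5,"dy": 0.3,"dz": 0,"gripper": -0.2},{"rx": 0,"ry": 0,"rz": -10,"dx": -3.5,"dy": 0.3,"dz": 0,"gripper": -0.2},{"rx": 0,"ry": 0,"rz": -10,"dx": -3.5,"dy": 0.3,"dz": 0,"gripper": -0.2},{"rx": 0,"ry": 0,"rz": 0,"dx": 0,"dy": 0,"dz": 0,"gripper": -0.2}])

```text
clock: 22.42
tcp_pos: [0.4543, -0.1055, 0.0875]
orientation: [1.206, 2.901, 0.001]
contact_force: [-0.5, 0.6, -0.0]
grip_width: 0.0457
gripper_force: 61.3
```

```bash
python3 w.py -65.3 139.15 45
```

```text
t 22.425 tcp [ 454.3 -105.5   87.5] alpha 44.87 move [ 0.4  0.1 -0. ] rz -0.13 w 45.7 F [-0.5  0.6 -0. ]
```

Call:
step_arm(moves=[{"rx": 0,"ry": 0,"rz": -10,"dx": -3.5,"dy": 0.3,"dz": 0,"gripper": -0.2},{"rx": 0,"ry": 0,"rz": -10,"dx": -3.5,"dy": 0.3,"dz": 0,"gripper": -0.2},{"rx": 0,"ry": 0,"rz": -10,"dx": -3.5,"dy": 0.3,"dz": 0,"gripper": -0.2},{"rx": 0,"ry": 0,"rz": -10,"dx": -3.5,"dy": 0.3,"dz": 0,"gripper": -0.2},{"rx": 0,"ry": 0,"rz": -10,"dx": -3.5,"dy": 0.3,"dz": 0,"gripper": -0.2},{"rx": 0,"ry": 0,"rz": 0,"dx": -10,"dy": 0,"dz": 0,"gripper": -0.2},{"rx": 0,"ry": 0,"rz": 0,"dx": -12,"dy": 0,"dz": 0,"gripper": -0.2},{"rx": 0,"ry": 0,"rz": 0,"dx": -8,"dy": 0,"dz": 0,"gripper": -0.2},{"rx": 0,"ry": 0,"rz": 0,"dx": 0,"dy": 0,"dz": 0,"gripper": -0.2}])

```text
clock: 23.55
tcp_pos: [0.5009, -0.1078, 0.0873]
orientation: [-0.136, 3.138, -0.0]
contact_force: [-0.4, 0.1, -0.5]
grip_width: 0.0453
gripper_force: 61.3
```

```bash
python3 w.py -20 132 95
```

```text
t 23.55 tcp [ 500.9 -107.8   87.3] alpha 94.98 move [ 1.1 -0.4 -0.2] rz -0.02 w 45.3 F [-0.4  0.1 -0.5]
```

Second corner, then onto the last leg.

Call:
step_arm(moves=[{"rx": 0,"ry": 0,"rz": 10,"dx": -2.8,"dy": -0.3,"dz": 0,"gripper": -0.2},{"rx": 0,"ry": 0,"rz": 10,"dx": -3.3,"dy": -0.3,"dz": 0,"gripper": -0.2},{"rx": 0,"ry": 0,"rz": 10,"dx": -3.5,"dy": -0.3,"dz": 0,"gripper": -0.2},{"rx": 0,"ry": 0,"rz": 10,"dx": -3.5,"dy": -0.3,"dz": 0,"gripper": -0.2},{"rx": 0,"ry": 0,"rz": 10,"dx": -3.5,"dy": -0.3,"dz": 0,"gripper": -0.2},{"rx": 0,"ry": 0,"rz": 10,"dx": -3.5,"dy": -0.3,"dz": 0,"gripper": -0.2},{"rx": 0,"ry": 0,"rz": 10,"dx": -3.5,"dy": -0.3,"dz": 0,"gripper": -0.2},{"rx": 0,"ry": 0,"rz": 10,"dx": -3.5,"dy": -0.3,"dz": 0,"gripper": -0.2},{"rx": 0,"ry": 0,"rz": 10,"dx": -3.5,"dy": -0.3,"dz": 0,"gripper": -0.2},{"rx": 0,"ry": 0,"rz": 0,"dx": 0,"dy": 0,"dz": 0,"gripper": -0.2}])

```text
clock: 24.8
tcp_pos: [0.5207, -0.1265, 0.0872]
orientation: [-2.121, -2.317, 0.001]
contact_force: [0.3, 0.1, -0.9]
grip_width: 0.0452
gripper_force: 61.3
```

```bash
python3 w.py 0 42 5
```

```text
t 24.8 tcp [ 520.7 -126.5   87.2] alpha 5.05 move [-70.1   0.7  -0.2] rz 0.05 w 45.2 F [ 0.3  0.1 -0.9]
```

Call:
step_arm(moves=[{"rx": 0,"ry": 0,"rz": 0,"dx": -12,"dy": 0.5,"dz": 0,"gripper": -0.2},{"rx": 0,"ry": 0,"rz": 0,"dx": -12,"dy": 0,"dz": 0,"gripper": -0.2},{"rx": 0,"ry": 0,"rz": 0,"dx": -12,"dy": 0,"dz": 0,"gripper": -0.2},{"rx": 0,"ry": 0,"rz": 0,"dx": -12,"dy": 0,"dz": 0,"gripper": -0.2},{"rx": 0,"ry": 0,"rz": 0,"dx": -12,"dy": 0,"dz": 0,"gripper": -0.2},{"rx": 0,"ry": 0,"rz": 0,"dx": -6,"dy": 0,"dz": 0,"gripper": -0.2},{"rx": 0,"ry": 0,"rz": 0,"dx": 0,"dy": 0,"dz": 0,"gripper": -0.2}])

```text
clock: 25.68
tcp_pos: [0.5273, -0.1926, 0.0874]
orientation: [2.123, 2.316, -0.0]
contact_force: [-0.4, 0.5, -1.1]
grip_width: 0.0456
gripper_force: 61.3
```

```bash
python3 w.py 0 42 5
```

```text
t 25.675 tcp [ 527.3 -192.6   87.4] alpha 4.97 move [-3.6 -0.  -0.1] rz -0.03 w 45.6 F [-0.4  0.5 -1.1]
```

Call:
step_arm(moves=[{"rx": 0,"ry": 0,"rz": 0,"dx": 0,"dy": 0,"dz": 5,"gripper": -0.2},{"rx": 0,"ry": 0,"rz": 0,"dx": 0,"dy": 0,"dz": 4,"gripper": -0.2},{"rx": 0,"ry": 0,"rz": 0,"dx": -2,"dy": 0,"dz": 0,"gripper": -0.2},{"rx": 0,"ry": 0,"rz": 0,"dx": -1,"dy": 0,"dz": 0,"gripper": -0.2},{"rx": 0,"ry": 0,"rz": 0,"dx": 0,"dy": 0,"dz": 0,"gripper": -0.2}])

```text
clock: 26.3
tcp_pos: [0.5276, -0.1953, 0.0785]
orientation: [2.122, 2.316, 0.0]
contact_force: [0.1, -0.1, -1.3]
grip_width: 0.045
gripper_force: 61.3
```

```bash
python3 w.py 0 42 5
```

```text
t 26.3 tcp [ 527.6 -195.3   78.5] alpha 5.0 move [-1.  -0.2 -9. ] rz 0.0 w 45.0 F [ 0.1 -0.1 -1.3]
```

Call:
step_arm(moves=[{"rx": 0,"ry": 0,"rz": 0,"dx": -1,"dy": 0,"dz": 0.5,"gripper": -0.2},{"rx": 0,"ry": 0,"rz": 0,"dx": -1,"dy": 0,"dz": 0,"gripper": -0.2},{"rx": 0,"ry": 0,"rz": 0,"dx": 0,"dy": 0,"dz": 0,"gripper": -0.2}])

```text
clock: 26.68
tcp_pos: [0.5277, -0.196, 0.0779]
orientation: [-2.12, -2.316, -0.001]
contact_force: [0.2, 5.2, 2.6]
grip_width: 0.0454
gripper_force: 61.7
```

```bash
python3 w.py 0 42 5
```

```text
t 26.675 tcp [ 527.7 -196.    77.9] alpha 5.05 move [-0.2 -0.2 -9.6] rz 0.05 w 45.4 F [0.2 5.2 2.6]
```

Call:
step_arm(moves=[{"rx": 0,"ry": 0,"rz": 0,"dx": 0,"dy": 0,"dz": 0,"gripper": 0.1},{"rx": 0,"ry": 0,"rz": 0,"dx": 0,"dy": 0,"dz": 0,"gripper": 0.25},{"rx": 0,"ry": 0,"rz": 0,"dx": 0,"dy": 0,"dz": 0,"gripper": 0.35},{"rx": 0,"ry": 0,"rz": 0,"dx": 0,"dy": 0,"dz": 0,"gripper": 0.35},{"rx": 0,"ry": 0,"rz": 0,"dx": 0,"dy": 0,"dz": 0,"gripper": 0.35},{"rx": 0,"ry": 0,"rz": 0,"dx": 0,"dy": 0,"dz": -10,"gripper": 0.35},{"rx": 0,"ry": 0,"rz": 0,"dx": 0,"dy": 0,"dz": -30,"gripper": 0.35},{"rx": 0,"ry": 0,"rz": 0,"dx": 0,"dy": 0,"dz": -40,"gripper": 0.35},{"rx": 0,"ry": 0,"rz": 0,"dx": 0,"dy": 0,"dz": -20,"gripper": 0.35},{"rx": 0,"ry": 0,"rz": 0,"dx": 0,"dy": 0,"dz": 0,"gripper": 0.35}])

```text
clock: 27.92
tcp_pos: [0.5289, -0.1975, 0.1799]
orientation: [2.12, 2.314, 0.004]
contact_force: [-0.3, 0.1, -0.4]
grip_width: 0.0573
gripper_force: 0.0
```

```bash
python3 - <<'E'
from h import *
rel([.5086,.1121,.14],5.4)
c=cam("wrist"); shot("p1"); im=cv2.imread("pics/p1.png",0)
O=np.array([531.2,-238.1])/1000; a=np.radians(5.0); cc,s=np.cos(a),np.sin(a)
W=lambda x,y,z:[O[0]+(cc*x-s*y)/1000,O[1]+(s*x+cc*y)/1000,z/1000]
for z in(113,110):   # profile along rail y at ring-top height
    pts=proj("w",[W(0,y,z) for y in range(20,80)],c).astype(np.float32)
    print(z,list(zip(range(20,80,2),cv2.remap(im,pts[None,::2,0],pts[None,::2,1],cv2.INTER_LINEAR)[0].tolist())))
for n in("scene","side"): cv2.imwrite(f"pics/{n}3.png",r.grab_frame(n))
E
```

```text
t 27.925 tcp [ 528.9 -197.5  179.9] alpha 5.01 move [310.2   6.7  39.7] rz -0.39 w 57.3 F [-0.3  0.1 -0.4]
113 [(20, 38), (22, 39), (24, 38), (26, 53), (28, 91), (30, 60), (32, 85), (34, 107), (36, 70), (38, 83), (40, 82), (42, 32), (44, 60), (46, 89), (48, 79), (50, 47), (52, 40), (54, 40), (56, 39), (58, 40), (60, 40), (62, 40), (64, 40), (66, 46), (68, 51), (70, 54), (72, 87), (74, 81), (76, 84), (78, 91)]
110 [(20, 39), (22, 39), (24, 39), (26, 88), (28, 69), (30, 66), (32, 109), (34, 83), (36, 73), (38, 86), (40, 65), (42, 24), (44, 83), (46, 87), (48, 63), (50, 42), (52, 40), (54, 40), (56, 39), (58, 40), (60, 40), (62, 41), (64, 40), (66, 48), (68, 52), (70, 62), (72, 91), (74, 71), (76, 87), (78, 92)]
```

Call:
step_arm(grip_force=40, moves=[{"rx": 0,"ry": 0,"rz": 0,"dx": 20,"dy": 0,"dz": 0,"gripper": 0},{"rx": 0,"ry": 0,"rz": 0,"dx": 45,"dy": 1,"dz": 0,"gripper": 0},{"rx": 0,"ry": 0,"rz": 0,"dx": 45,"dy": 1,"dz": 0,"gripper": 0},{"rx": 0,"ry": 0,"rz": 0,"dx": 45,"dy": 1,"dz": 0,"gripper": 0},{"rx": 0,"ry": 0,"rz": 0,"dx": 45,"dy": 1,"dz": 0,"gripper": 0},{"rx": 0,"ry": 0,"rz": 0,"dx": 45,"dy": 1,"dz": 0,"gripper": 0},{"rx": 0,"ry": 0,"rz": 0,"dx": 45,"dy": 1,"dz": 0,"gripper": -0.1},{"rx": 0,"ry": 0,"rz": -0.4,"dx": 20,"dy": 0.7,"dz": 0,"gripper": -0.1},{"rx": 0,"ry": 0,"rz": 0,"dx": 0,"dy": 0,"dz": 30,"gripper": -0.1},{"rx": 0,"ry": 0,"rz": 0,"dx": 0,"dy": 0,"dz": 30,"gripper": -0.1},{"rx": 0,"ry": 0,"rz": 0,"dx": 0,"dy": 0,"dz": 0,"gripper": -0.1},{"rx": 0,"ry": 0,"rz": 0,"dx": 0,"dy": 0,"dz": 0,"gripper": -0.1}])

```text
clock: 29.58
tcp_pos: [0.5079, 0.1115, 0.1185]
orientation: [2.115, 2.322, 0.0]
contact_force: [0.1, -0.2, 0.4]
grip_width: 0.0386
gripper_force: 0.0
```

```bash
python3 - <<'E'
from h import *
rel([.5085,.1121,.0726],5.42)
E
```

```text
t 29.575 tcp [507.9 111.5 118.5] alpha 5.34 move [ 0.6  0.7 45.9] rz -0.08 w 38.6 F [ 0.1 -0.2  0.4]
```

Call:
step_arm(grip_force=40, moves=[{"rx": 0,"ry": 0,"rz": -0.1,"dx": 0.6,"dy": 0.7,"dz": 20,"gripper": -0.1},{"rx": 0,"ry": 0,"rz": 0,"dx": 0,"dy": 0,"dz": 18,"gripper": -0.1},{"rx": 0,"ry": 0,"rz": 0,"dx": 0,"dy": 0,"dz": 7.9,"gripper": -0.1},{"rx": 0,"ry": 0,"rz": 0,"dx": 0,"dy": 0,"dz": 0,"gripper": -0.3},{"rx": 0,"ry": 0,"rz": 0,"dx": 0,"dy": 0,"dz": 0,"gripper": -0.5},{"rx": 0,"ry": 0,"rz": 0,"dx": 0,"dy": 0,"dz": 0,"gripper": -0.7},{"rx": 0,"ry": 0,"rz": 0,"dx": 0,"dy": 0,"dz": 0,"gripper": -1},{"rx": 0,"ry": 0,"rz": 0,"dx": 0,"dy": 0,"dz": 0,"gripper": -1},{"rx": 0,"ry": 0,"rz": 0,"dx": 0,"dy": 0,"dz": 0,"gripper": -1}])

```text
clock: 30.7
tcp_pos: [0.5083, 0.113, 0.0726]
orientation: [2.112, 2.325, 0.001]
contact_force: [-1.9, -0.4, 5.6]
grip_width: 0.0129
gripper_force: 39.8
```

```bash
python3 - <<'E'
from h import *
rel([.5085,.1121,.0726],5.42)
E
```

```text
t 30.7 tcp [508.3 113.   72.6] alpha 5.51 move [-1.   0.1 -0. ] rz 0.09 w 12.9 F [-1.9 -0.4  5.6]
```

Call:
step_arm(moves=[{"rx": 0,"ry": 0,"rz": 0,"dx": 0,"dy": 0,"dz": -10,"gripper": -1},{"rx": 0,"ry": 0,"rz": 0,"dx": 0,"dy": 0,"dz": -30,"gripper": -1},{"rx": 0,"ry": 0,"rz": 0,"dx": 0,"dy": 0,"dz": -40,"gripper": -1},{"rx": 0,"ry": 0,"rz": 0,"dx": 0,"dy": 0,"dz": -40,"gripper": -1},{"rx": 0,"ry": 0,"rz": -10,"dx": 0,"dy": 0,"dz": 0,"gripper": -1},{"rx": 0,"ry": 0,"rz": -10,"dx": 0,"dy": 0,"dz": 0,"gripper": -1},{"rx": 0,"ry": 0,"rz": -10,"dx": 0,"dy": 0,"dz": 0,"gripper": -1},{"rx": 0,"ry": 0,"rz": -10,"dx": 0,"dy": 0,"dz": 0,"gripper": -1},{"rx": 0,"ry": 0,"rz": -10,"dx": 0,"dy": 0,"dz": 0,"gripper": -1},{"rx": 0,"ry": 0,"rz": -10,"dx": 0,"dy": 0,"dz": 0,"gripper": -1},{"rx": 0,"ry": 0,"rz": -10,"dx": 0,"dy": 0,"dz": 0,"gripper": -1},{"rx": 0,"ry": 0,"rz": -10,"dx": 0,"dy": 0,"dz": 0,"gripper": -1},{"rx": 0,"ry": 0,"rz": -9.3,"dx": 0,"dy": 0,"dz": 0,"gripper": -1},{"rx": 0,"ry": 0,"rz": 0,"dx": 1,"dy": -40,"dz": 0,"gripper": -1},{"rx": 0,"ry": 0,"rz": 0,"dx": 1,"dy": -45,"dz": 0,"gripper": -1},{"rx": 0,"ry": 0,"rz": 0,"dx": 1,"dy": -45,"dz": 0,"gripper": -1},{"rx": 0,"ry": 0,"rz": 0,"dx": 1,"dy": -45,"dz": 0,"gripper": -1},{"rx": 0,"ry": 0,"rz": 0,"dx": 1,"dy": -45,"dz": 0,"gripper": -1},{"rx": 0,"ry": 0,"rz": 0,"dx": 2,"dy": -43,"dz": 0,"gripper": -1},{"rx": 0,"ry": 0,"rz": 0,"dx": 0,"dy": 0,"dz": 0,"gripper": -1}])

```text
clock: 33.2
tcp_pos: [0.5223, -0.1541, 0.1927]
orientation: [-0.121, 3.139, -0.003]
contact_force: [-0.3, 0.7, -0.8]
grip_width: 0.0127
gripper_force: 39.2
```

Call:
step_arm(moves=[{"rx": 0,"ry": 0,"rz": 0,"dx": 0,"dy": 0,"dz": 0,"gripper": -1},{"rx": 0,"ry": 0,"rz": 0,"dx": 0,"dy": 0,"dz": 0,"gripper": -1}])

```text
clock: 33.45
tcp_pos: [0.5232, -0.1482, 0.192]
orientation: [0.135, -3.139, -0.001]
contact_force: [0.2, -0.1, -0.3]
grip_width: 0.0129
gripper_force: 39.2
```

```bash
python3 - <<'E'
from h import *
rel([.5236,-.155,.170],94.81)
c=cam("wrist"); shot("k1"); im=cv2.imread("pics/k1.png",0)
# keeper tab outline now vs. in first-grasp picture geometry: horizontal profile through the tab top
o=r.get_obs();Rt=R.from_rotvec(o["orientation"]).as_matrix()
P=proj("w",[o["tcp_pos"]+Rt@np.array(q)/1000 for q in[(12,-7,-11.6),(12,7,-11.6),(22,-7,4.4),(22,7,4.4),(22,-7,52.4),(6,7,52.4)]],c).round(1); print(P.tolist())
E
```

```text
t 33.45 tcp [ 523.2 -148.2  192. ] alpha 94.94 move [ 0.2 -6.8 22. ] rz 0.13 w 12.9 F [ 0.2 -0.1 -0.3]
[[306.6, 240.8], [338.5, 240.8], [308.0, 208.5], [337.1, 208.4], [311.4, 186.3], [333.6, 210.6]]
```

Call:
step_arm(moves=[{"rx": 0,"ry": 0,"rz": 0.1,"dx": 0.2,"dy": -6.8,"dz": 10,"gripper": -1},{"rx": 0,"ry": 0,"rz": 0,"dx": 0,"dy": 0,"dz": 11,"gripper": -1},{"rx": 0,"ry": 0,"rz": 0,"dx": 0,"dy": 0,"dz": 0,"gripper": -1},{"rx": 0,"ry": 0,"rz": 0,"dx": 0,"dy": 0,"dz": 0,"gripper": -1},{"rx": 0,"ry": 0,"rz": 0,"dx": 0,"dy": 0,"dz": 0,"gripper": -1}])

```text
clock: 34.12
tcp_pos: [0.5236, -0.1565, 0.1712]
orientation: [-0.129, 3.138, -0.0]
contact_force: [-0.5, 0.1, -1.0]
grip_width: 0.0127
gripper_force: 39.2
```

```bash
python3 - <<'E'
from h import *
rel([.5236,-.155,.1164],94.81)
E
```

```text
t 34.125 tcp [ 523.6 -156.5  171.2] alpha 94.72 move [-0.   1.5 54.8] rz -0.09 w 12.7 F [-0.5  0.1 -1. ]
```

Call:
step_arm(moves=[{"rx": 0,"ry": 0,"rz": 0,"dx": 0,"dy": 1.4,"dz": 4,"gripper": -1},{"rx": 0,"ry": 0,"rz": 0,"dx": 0,"dy": 0,"dz": 3,"gripper": -1},{"rx": 0,"ry": 0,"rz": 0,"dx": 0,"dy": 0,"dz": 3,"gripper": -1},{"rx": 0,"ry": 0,"rz": 0,"dx": 0,"dy": 0,"dz": 3,"gripper": -1},{"rx": 0,"ry": 0,"rz": 0,"dx": 0,"dy": 0,"dz": 0,"gripper": -1}])

```text
clock: 34.75
tcp_pos: [0.5231, -0.1551, 0.1577]
orientation: [0.129, -3.138, -0.0]
contact_force: [0.9, 0.2, -1.7]
grip_width: 0.0126
gripper_force: 39.2
```

```bash
python3 - <<'E'
from h import *
rel([.5236,-.155,.1164],94.81)
E
```

```text
t 34.75 tcp [ 523.1 -155.1  157.7] alpha 94.71 move [-0.5  0.  41.3] rz -0.1 w 12.6 F [ 0.9  0.2 -1.7]
```

Call:
step_arm(moves=[{"rx": 0,"ry": 0,"rz": -0.1,"dx": -0.3,"dy": 0,"dz": 3,"gripper": -1},{"rx": 0,"ry": 0,"rz": 0,"dx": 0,"dy": 0,"dz": 3,"gripper": -1},{"rx": 0,"ry": 0,"rz": 0,"dx": 0,"dy": 0,"dz": 3,"gripper": -1},{"rx": 0,"ry": 0,"rz": 0,"dx": 0,"dy": 0,"dz": 0,"gripper": -1}])

```text
clock: 35.25
tcp_pos: [0.5234, -0.155, 0.1487]
orientation: [0.132, -3.138, -0.0]
contact_force: [0.7, 0.1, -0.9]
grip_width: 0.0127
gripper_force: 39.2
```

```bash
python3 - <<'E'
from h import *
rel([.5236,-.155,.1164],94.81)
E
```

```text
t 35.25 tcp [ 523.4 -155.   148.7] alpha 94.81 move [-0.2 -0.  32.3] rz 0.0 w 12.7 F [ 0.7  0.1 -0.9]
```

Legs are astride the rod with no contact; lower to seat.

Call:
step_arm(moves=[{"rx": 0,"ry": 0,"rz": 0,"dx": 0,"dy": 0,"dz": 7,"gripper": -1},{"rx": 0,"ry": 0,"rz": 0,"dx": 0,"dy": 0,"dz": 8,"gripper": -1},{"rx": 0,"ry": 0,"rz": 0,"dx": 0,"dy": 0,"dz": 8,"gripper": -1},{"rx": 0,"ry": 0,"rz": 0,"dx": 0,"dy": 0,"dz": 6,"gripper": -1},{"rx": 0,"ry": 0,"rz": 0,"dx": 0,"dy": 0,"dz": 2,"gripper": -1},{"rx": 0,"ry": 0,"rz": 0,"dx": 0,"dy": 0,"dz": 0,"gripper": -1}])

```text
clock: 36.0
tcp_pos: [0.5236, -0.1551, 0.1179]
orientation: [0.132, -3.139, -0.0]
contact_force: [0.5, -0.3, -0.6]
grip_width: 0.0124
gripper_force: 39.2
```

```bash
python3 - <<'E'
from h import *
rel([.5236,-.155,.1164],94.81)
E
```

```text
t 36.0 tcp [ 523.6 -155.1  117.9] alpha 94.81 move [-0.   0.1  1.5] rz 0.0 w 12.4 F [ 0.5 -0.3 -0.6]
```

Call:
step_arm(moves=[{"rx": 0,"ry": 0,"rz": 0,"dx": 0,"dy": 0,"dz": 1.3,"gripper": -1},{"rx": 0,"ry": 0,"rz": 0,"dx": 0,"dy": 0,"dz": 0,"gripper": -0.6},{"rx": 0,"ry": 0,"rz": 0,"dx": 0,"dy": 0,"dz": 0,"gripper": -0.4},{"rx": 0,"ry": 0,"rz": 0,"dx": 0,"dy": 0,"dz": 0,"gripper": -0.3},{"rx": 0,"ry": 0,"rz": 0,"dx": 0,"dy": 0,"dz": 0,"gripper": -0.3},{"rx": 0,"ry": 0,"rz": 0,"dx": 0,"dy": 0,"dz": -10,"gripper": -0.3},{"rx": 0,"ry": 0,"rz": 0,"dx": 0,"dy": 0,"dz": -30,"gripper": -0.3},{"rx": 0,"ry": 0,"rz": 0,"dx": 0,"dy": 0,"dz": -40,"gripper": -0.3},{"rx": 0,"ry": 0,"rz": 0,"dx": 0,"dy": 0,"dz": -40,"gripper": -0.3},{"rx": 0,"ry": 0,"rz": 0,"dx": 0,"dy": 0,"dz": 0,"gripper": -0.3},{"rx": 0,"ry": 0,"rz": 0,"dx": 0,"dy": 0,"dz": 0,"gripper": -0.3}])

```text
clock: 37.38
tcp_pos: [0.5233, -0.1549, 0.2367]
orientation: [-0.132, 3.139, 0.0]
contact_force: [-0.2, -0.0, -0.9]
grip_width: 0.0301
gripper_force: 0.0
```

```bash
python3 - <<'E'
from h import *
rel([.5236,-.155,.2405],94.81)
c=cam("wrist"); shot("p2"); im=cv2.imread("pics/p2.png",0); w3=cv2.imread("pics/w3.png",0)
O=np.array([531.2,-238.1])/1000; a=np.radians(5.0); cc,s=np.cos(a),np.sin(a)
W=lambda x,y,z:[O[0]+(cc*x-s*y)/1000,O[1]+(s*x+cc*y)/1000,z/1000]
def prof(img,c,pts):
    p=proj("w",pts,c).astype(np.float32); return cv2.remap(img,p[None,:,0],p[None,:,1],cv2.INTER_LINEAR)[0].tolist()
import pickle
c3=pickle.load(open("pics/w3.pkl","rb"))
print("along tab, now / start"); ys=range(66,102,2)
print(prof(im,c,[W(0,y,128) for y in ys])); print(prof(w3,c3,[W(0,y,128) for y in ys]))
print("across tab"); xs=range(-24,26,2)
print(prof(im,c,[W(x,83,128) for x in xs])); print(prof(w3,c3,[W(x,83,128) for x in xs]))
print("ring",prof(im,c,[W(0,y,113) for y in range(26,60,2)]))
# same thing from the fixed cameras
for n in("scene","side"):
    g=r.grab_frame(n); cv2.imwrite(f"pics/{n}4.png",g); g0=cv2.imread(f"pics/{n}0.png",0); g=cv2.cvtColor(g,cv2.COLOR_BGR2GRAY)
    p=proj(n,[W(0,83,100)])[0].round().astype(int); t=g0[p[1]-12:p[1]+13,p[0]-7:p[0]+8]; R2=g[p[1]-20:p[1]+21,p[0]-15:p[0]+16]
    print(n,cv2.minMaxLoc(cv2.matchTemplate(R2,t,cv2.TM_CCOEFF_NORMED))[1::2],"expect (8,8)")
    for nm,P in dict(blank=(.4951,.2633,.044),tape=(0,0,0)).items():
        if P[0]: q=proj(n,[P])[0].round().astype(int); print(nm,np.abs(g[q[1]-8:q[1]+9,q[0]-8:q[0]+9].astype(int)-g0[q[1]-8:q[1]+9,q[0]-8:q[0]+9]).mean())
E
```

```text
t 37.375 tcp [ 523.3 -154.9  236.7] alpha 94.82 move [-0.2 -0.1 -3.8] rz 0.01 w 30.1 F [-0.2 -0.  -0.9]
along tab, now / start
[183, 185, 168, 87, 101, 117, 100, 105, 107, 109, 108, 104, 120, 90, 103, 191, 205, 212]
[169, 175, 153, 83, 134, 108, 96, 101, 101, 104, 103, 96, 81, 68, 137, 194, 196, 195]
across tab
[73, 96, 110, 108, 110, 105, 73, 68, 82, 106, 110, 109, 108, 108, 108, 108, 108, 108, 107, 99, 137, 199, 204, 204, 202]
[98, 107, 110, 114, 89, 58, 88, 108, 107, 105, 104, 105, 104, 103, 102, 102, 102, 97, 100, 104, 157, 188, 188, 185, 184]
ring [136, 113, 53, 59, 96, 62, 75, 70, 29, 63, 83, 61, 49, 55, 108, 120, 118]
scene (0.6608619093894958, (8, 8)) expect (8,8)
blank 1.657439446366782
side (0.7086067795753479, (8, 7)) expect (8,8)
blank 97.44290657439447
```

```bash
python3 - <<'E'
from h import *
import pickle
im=cv2.imread("pics/p2.png",0); w3=cv2.imread("pics/w3.png",0); c=pickle.load(open("pics/p2.pkl","rb")); c3=pickle.load(open("pics/w3.pkl","rb"))
O=np.array([531.2,-238.1])/1000; a=np.radians(5.0); cc,s=np.cos(a),np.sin(a)
W=lambda x,y,z:[O[0]+(cc*x-s*y)/1000,O[1]+(s*x+cc*y)/1000,z/1000]
def prof(img,c,pts):
    p=proj("w",pts,c).astype(np.float32); return cv2.remap(img,p[None,:,0],p[None,:,1],cv2.INTER_LINEAR)[0].tolist()
xs=range(-44,24,2)
for y in(79,84,87):
    for I,C in((im,c),(w3,c3)): print(y,prof(I,C,[W(x,y,128) for x in xs]))
print("expected apparent x on z=128 plane of: tab robot edge top(-12,128), tab foot(-12,112), bridge edge(-22,112), leg end(-22,64), tab far(12,128), bridge far(22,112)")
for C in(c,c3):
    out=[]
    for x,z in((-12,128),(-12,112),(-22,112),(-22,64),(12,128),(22,112)):
        q=ray("w",proj("w",[W(x,83,z)],C)[0],.128,C)-np.array(W(0,83,128)); out.append(round((q[0]*cc+q[1]*s)*1000,1))
    print(out)
E
```

```text
79 [101, 98, 104, 112, 100, 84, 68, 67, 68, 70, 73, 93, 105, 107, 105, 99, 72, 69, 82, 103, 105, 106, 105, 104, 105, 104, 104, 104, 102, 95, 135, 196, 204, 205]
79 [121, 119, 118, 117, 116, 98, 77, 55, 55, 63, 96, 102, 102, 102, 81, 57, 84, 101, 101, 101, 101, 100, 99, 100, 98, 98, 98, 91, 98, 100, 159, 188, 188, 189]
84 [135, 132, 131, 129, 130, 106, 66, 66, 66, 68, 73, 97, 108, 108, 109, 103, 73, 68, 83, 108, 109, 110, 109, 110, 109, 109, 108, 108, 107, 100, 135, 198, 204, 204]
84 [120, 118, 116, 117, 118, 120, 100, 56, 53, 64, 101, 115, 126, 127, 100, 57, 97, 122, 109, 105, 105, 105, 104, 103, 103, 103, 103, 98, 102, 104, 160, 187, 187, 184]
87 [134, 132, 129, 130, 130, 110, 70, 67, 65, 65, 74, 93, 105, 104, 105, 101, 72, 67, 85, 105, 109, 107, 107, 108, 108, 108, 108, 107, 108, 98, 136, 200, 203, 197]
87 [122, 120, 116, 118, 119, 122, 113, 81, 64, 71, 117, 131, 130, 129, 104, 59, 102, 133, 108, 103, 103, 102, 101, 101, 101, 100, 100, 95, 93, 120, 178, 189, 184, 178]
expected apparent x on z=128 plane of: tab robot edge top(-12,128), tab foot(-12,112), bridge edge(-22,112), leg end(-22,64), tab far(12,128), bridge far(22,112)
[np.float64(-12.0), np.float64(-15.3), np.float64(-24.7), np.float64(-31.1), np.float64(12.0), np.float64(16.7)]
[np.float64(-12.0), np.float64(-15.4), np.float64(-24.8), np.float64(-31.5), np.float64(12.0), np.float64(16.6)]
```

Call:
step_arm(moves=[{"rx": 0,"ry": 0,"rz": 0,"dx": 0,"dy": 0,"dz": 0,"gripper": -0.3},{"rx": 0,"ry": 0,"rz": 0,"dx": 0,"dy": 0,"dz": 0,"gripper": -0.3},{"rx": 0,"ry": 0,"rz": 0,"dx": 0,"dy": 0,"dz": 0,"gripper": -0.3},{"rx": 0,"ry": 0,"rz": 0,"dx": 0,"dy": 0,"dz": 0,"gripper": -0.3}])

```text
clock: 38.02
tcp_pos: [0.5236, -0.1551, 0.2367]
orientation: [0.132, -3.139, -0.0]
contact_force: [0.7, 0.1, -0.2]
grip_width: 0.0297
gripper_force: 0.0
```

```bash
cat > tilt.py <<'E'
from h import *
import sys
from scipy.optimize import least_squares
O=np.array([531.2,-238.1])/1000; a=np.radians(5.0); cc,s=np.cos(a),np.sin(a)
W=lambda x,y,z:[O[0]+(cc*x-s*y)/1000,O[1]+(s*x+cc*y)/1000,z/1000]
c=cam("wrist"); shot(sys.argv[1]); im=cv2.imread(f"pics/{sys.argv[1]}.png",0)
p=proj("w",[W(x,85,128) for x in range(-44,24,1)],c).astype(np.float32)
print(cv2.remap(im,p[None,:,0],p[None,:,1],cv2.INTER_LINEAR)[0].tolist()); rel([.5236,-.155,.1164],94.81)
E
python3 tilt.py p3
```

```text
[133, 133, 131, 131, 129, 129, 128, 129, 130, 126, 108, 78, 66, 65, 67, 66, 66, 67, 67, 68, 73, 82, 95, 106, 109, 109, 110, 108, 110, 110, 106, 89, 71, 67, 67, 69, 83, 100, 108, 109, 112, 109, 109, 109, 110, 109, 108, 110, 108, 108, 109, 109, 110, 107, 108, 108, 107, 104, 99, 105, 135, 180, 200, 204, 205, 205, 204, 202]
t 38.075 tcp [ 523.6 -155.1  236.7] alpha 94.81 move [-0.000e+00  1.000e-01  1.203e+02] rz -0.0 w 29.9 F [-0.2 -1.3  0.1]
```

Call:
step_arm(grip_force=40, moves=[{"rx": 0,"ry": 0,"rz": 0,"dx": 0,"dy": 0,"dz": 30,"gripper": -0.3},{"rx": 0,"ry": 0,"rz": 0,"dx": 0,"dy": 0,"dz": 35,"gripper": -0.3},{"rx": 0,"ry": 0,"rz": 0,"dx": 0,"dy": 0,"dz": 30,"gripper": -0.3},{"rx": 0,"ry": 0,"rz": 0,"dx": 0,"dy": 0,"dz": 15,"gripper": -0.3},{"rx": 0,"ry": 0,"rz": 0,"dx": 0,"dy": 0,"dz": 10,"gripper": -0.3},{"rx": 0,"ry": 0,"rz": 0,"dx": 0,"dy": 0,"dz": 0,"gripper": -0.5},{"rx": 0,"ry": 0,"rz": 0,"dx": 0,"dy": 0,"dz": 0,"gripper": -0.8},{"rx": 0,"ry": 0,"rz": 0,"dx": 0,"dy": 0,"dz": 0,"gripper": -1},{"rx": 0,"ry": 0,"rz": 0,"dx": 0,"dy": 0,"dz": 0,"gripper": -1},{"rx": 0,"ry": 0,"rz": 0,"dx": 0,"dy": 0,"dz": -2,"gripper": -1},{"rx": 0,"ry": -5.5,"rz": 0,"dx": 1.9,"dy": 0,"dz": 0,"gripper": -1},{"rx": 0,"ry": 0,"rz": 0,"dx": 0,"dy": 0,"dz": 0,"gripper": -1},{"rx": 0,"ry": 0,"rz": 0,"dx": 0,"dy": 0,"dz": 0,"gripper": -1}])

```text
clock: 39.7
tcp_pos: [0.5221, -0.155, 0.1189]
orientation: [-0.128, 3.044, 0.006]
contact_force: [-0.7, -0.1, -0.5]
grip_width: 0.013
gripper_force: 43.1
```

```bash
python3 - <<'E'
from h import *
rel([.5217,-.155,.1164],94.81); o=r.get_obs(); print(R.from_rotvec(o["orientation"]).as_matrix()[:,2])
E
```

```text
t 39.7 tcp [ 522.1 -155.   118.9] alpha 94.83 move [0.6 0.1 2.5] rz 0.02 w 13.0 F [-0.7 -0.1 -0.5]
[ 0.09458404  0.00820759 -0.99548305]
```

Call:
step_arm(moves=[{"rx": 0,"ry": 0,"rz": 0,"dx": 0.3,"dy": 0,"dz": 1.2,"gripper": -1},{"rx": 0,"ry": 0,"rz": 0,"dx": 0.2,"dy": 0,"dz": 1.1,"gripper": -1},{"rx": 0,"ry": 0,"rz": 0,"dx": 0,"dy": 0,"dz": 0,"gripper": -0.75},{"rx": 0,"ry": 0,"rz": 0,"dx": 0,"dy": 0,"dz": 0,"gripper": -0.6},{"rx": 0,"ry": 0,"rz": 0,"dx": 0,"dy": 0,"dz": 0,"gripper": -0.3},{"rx": 0,"ry": 0,"rz": 0,"dx": 0,"dy": 0,"dz": 0,"gripper": -0.3},{"rx": 0,"ry": 0,"rz": 0,"dx": 0,"dy": 0,"dz": -10,"gripper": -0.3},{"rx": 0,"ry": 0,"rz": 0,"dx": 0,"dy": 0,"dz": -30,"gripper": -0.3},{"rx": 0,"ry": 0,"rz": 0,"dx": 0,"dy": 0,"dz": -40,"gripper": -0.3},{"rx": 0,"ry": 5.5,"rz": 0,"dx": 0,"dy": 0,"dz": -40,"gripper": -0.3},{"rx": 0,"ry": 0,"rz": 0,"dx": -10,"dy": 0,"dz": 0,"gripper": -0.3},{"rx": 0,"ry": 0,"rz": 0,"dx": 0,"dy": 0,"dz": 0,"gripper": -0.3},{"rx": 0,"ry": 0,"rz": 0,"dx": 0,"dy": 0,"dz": 0,"gripper": -0.3}])

```text
clock: 41.32
tcp_pos: [0.5187, -0.1554, 0.2346]
orientation: [0.131, -3.137, -0.001]
contact_force: [-0.0, -0.5, -0.3]
grip_width: 0.03
gripper_force: 0.0
```

```bash
python3 tilt.py p4; python3 - <<'E'
from h import *
import pickle
im=cv2.imread("pics/p4.png",0); c=pickle.load(open("pics/p4.pkl","rb"))
O=np.array([531.2,-238.1])/1000; a=np.radians(5.0); cc,s=np.cos(a),np.sin(a)
W=lambda x,y,z:[O[0]+(cc*x-s*y)/1000,O[1]+(s*x+cc*y)/1000,z/1000]
def ap(x,z):
    q=ray("w",proj("w",[W(x,83,z)],c)[0],.128,c)-np.array(W(0,83,128)); return round((q[0]*cc+q[1]*s)*1000,1)
print([ap(*q) for q in((-22,64),(-22,112),(-12,112),(-12,128),(22,112))])
f=lambda pts:(lambda p:cv2.remap(im,p[None,:,0],p[None,:,1],cv2.INTER_LINEAR)[0].tolist())(proj("w",pts,c).astype(np.float32))
print("along tab 66..",f([W(0,y,128) for y in range(66,102,2)])); print("ring 26..",f([W(0,y,113) for y in range(26,60,2)]))
E
```

```text
[131, 132, 131, 129, 128, 129, 130, 129, 130, 131, 125, 98, 69, 61, 61, 62, 63, 64, 67, 70, 86, 101, 111, 113, 113, 113, 113, 113, 112, 101, 79, 66, 63, 69, 86, 103, 112, 113, 114, 114, 114, 114, 114, 113, 113, 113, 112, 113, 112, 112, 112, 112, 111, 111, 110, 109, 103, 103, 107, 124, 167, 198, 204, 204, 203, 202, 201, 199]
t 41.375 tcp [ 518.7 -155.4  234.7] alpha 94.77 move [ -5.2  -0.  118.3] rz -0.04 w 29.8 F [-0.4 -0.1  0. ]
[np.float64(-32.1), np.float64(-25.0), np.float64(-15.6), np.float64(-12.0), np.float64(16.4)]
along tab 66.. [184, 184, 172, 113, 138, 161, 101, 108, 111, 113, 112, 108, 98, 115, 131, 206, 211, 212]
ring 26.. [148, 171, 93, 65, 128, 84, 104, 85, 33, 61, 82, 61, 52, 64, 122, 131, 131]
```

```bash
python3 -c "
from bench import r
print(r.hand_in())"
```

```text
the job is handed in; nothing more can be done
None
```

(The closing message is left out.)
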